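Put the coffee corner back in order

TASK

Put the coffee corner on the sideboard back in order after the washing-up: hang every caddy by its hook on the top rail, lowering it into a gap between the things already hanging there without knocking them off or shoving them along, stand all the storage jars upright on the tray, and seat the frother jug fully home over the pegs of its base.

Things in the scene. Friction and masses are not known exactly. Their poses are not given: they have to be found in the camera images.
- stand: Fixed dark steel rail stand, two posts 412 apart. Origin on the table below the middle of the top rail; y along the rail, z up, -x the front (robot's side), where things hang. Top rail: 8 thick in x, rounded upper edge at height 146. A round lower rail (10 dia, axis at height 45, 1 proud of the top rail's face) holds hanging things off. (mm)
- rail_top (a point): Middle of the top rail's upper edge, axes as the stand. (mm)
- hung1: Hangs on the rail from the start, not to be dislodged: slim steel holder with wooden stirrers, 36 deep, 38 wide. Hangs by a hook (14 wide slot over the 8 thick rail); underside 25 over the table, top 150. hung1 to hung4 hang in this order along the stand's +y, some 116 apart, leaving three gaps some 78 wide. Origin under its body, x to the rail, y along it. (mm)
- hung2: Hangs on the rail from the start, not to be dislodged: steel coffee scoop, 38 wide bowl at its foot. Hangs by a hook (14 wide slot over the 8 thick rail); underside 25 over the table, top 150. hung1 to hung4 hang in this order along the stand's +y, some 116 apart, leaving three gaps some 78 wide. Origin under its body, x to the rail, y along it. (mm)
- hung3: Hangs on the rail from the start, not to be dislodged: small brown wooden trivet, 38 wide, 8 thick, with a steel hook. Hangs by a hook (14 wide slot over the 8 thick rail); underside 25 over the table, top 150. hung1 to hung4 hang in this order along the stand's +y, some 116 apart, leaving three gaps some 78 wide. Origin under its body, x to the rail, y along it. (mm)
- hung4: Hangs on the rail from the start, not to be dislodged: slim cream-white holder with wooden stirrers, 36 deep, 38 wide. Hangs by a hook (14 wide slot over the 8 thick rail); underside 25 over the table, top 150. hung1 to hung4 hang in this order along the stand's +y, some 116 apart, leaving three gaps some 78 wide. Origin under its body, x to the rail, y along it. (mm)
- caddy1: Brick-red open caddy to hang (may be absent), 160 g. 58 wide (y), 56 deep (x), 85 high, walls 4. Origin: underside centre. Hook over the back wall (+x): strap x = 24 to 28, 32 wide, up to 125; 4 thick crown; lip x = 42 to 46 down to height 97. Pinch both (22 wide) from above at height 108. Starts upright, hook to +x within 0.4 rad; hung, its underside is 25 over the table, lean 0.05 rad. (mm)
- caddy1_hook (a point): Middle of the underside of the hook's crown, 35 behind the caddy's origin (+x), 121 up; this comes to rest on the rail's top edge. (mm)
- caddy2: Yellow open caddy to hang (may be absent), 160 g. 58 wide (y), 56 deep (x), 85 high, walls 4. Origin: underside centre. Hook over the back wall (+x): strap x = 24 to 28, 32 wide, up to 125; 4 thick crown; lip x = 42 to 46 down to height 97. Pinch both (22 wide) from above at height 108. Starts upright, hook to +x within 0.4 rad; hung, its underside is 25 over the table, lean 0.05 rad. (mm)
- caddy2_hook (a point): Middle of the underside of the hook's crown, 35 behind the caddy's origin (+x), 121 up; this comes to rest on the rail's top edge. (mm)
- caddy3: Teal open caddy to hang (may be absent), 160 g. 58 wide (y), 56 deep (x), 85 high, walls 4. Origin: underside centre. Hook over the back wall (+x): strap x = 24 to 28, 32 wide, up to 125; 4 thick crown; lip x = 42 to 46 down to height 97. Pinch both (22 wide) from above at height 108. Starts upright, hook to +x within 0.4 rad; hung, its underside is 25 over the table, lean 0.05 rad. (mm)
- caddy3_hook (a point): Middle of the underside of the hook's crown, 35 behind the caddy's origin (+x), 121 up; this comes to rest on the rail's top edge. (mm)
- jar1: Squat glass jar of dark brown cocoa with a light cork stopper fixed in it, may be absent. Body 64 dia, 54 high; cork 42 dia, from 54 up to 92; about 280 g, most of it low. Take it by the cork from above at height 77. Origin: centre of the underside, z up. (mm)
- jar2: Squat glass jar of white sugar with a light cork stopper fixed in it, may be absent. Body 64 dia, 54 high; cork 42 dia, from 54 up to 92; about 280 g, most of it low. Take it by the cork from above at height 77. Origin: centre of the underside, z up. (mm)
- jar3: Squat glass jar of amber cane sugar with a light cork stopper fixed in it, may be absent. Body 64 dia, 54 high; cork 42 dia, from 54 up to 92; about 280 g, most of it low. Take it by the cork from above at height 77. Origin: centre of the underside, z up. (mm)
- tray: Fixed square beech tray, 172 x 172 outside, rim 16 high and 6 thick, inner floor 6 above the origin. Origin under its centre; x, y along the sides. Room for three jars. (mm)
- frother_base: Fixed round black milk-frother base, 100 dia, top at height 30, with two brass pegs 11 dia at y = +18 and -18, with domed tips 12.5 above the top. Origin under its centre. (mm)
- base_seat (a point): Centre of the base's top face, where the jug's underside comes to rest. (mm)
- jug: Steel frother jug, lid fixed on, 84 dia, lid top at 105, 380 g. Black knob on the lid, 28 dia, heights 104 to 134: pinch at 120. Side handle at -x reaches 71 from the axis. In its underside two square holes 14 x 14, 15 deep, at y = +18 and -18, take the base's pegs, either way round. Origin: centre of the underside. (mm)

How it is judged:
By the outcome, as a careful person would: the job done as asked, in the order asked, and still so for the second after the job is handed in, with the robot touching nothing.
Of caddy1, caddy2, caddy3 only 2 to 3 are there at a start; the rules pass over those that are not, and their reading is None.
Of jar1, jar2, jar3 only 2 to 3 are there at a start; the rules pass over those that are not, and their reading is None.
At some moment in a run one of jar1, jar2, jar3 may be knocked a few centimetres aside while the robot is not near it.
It also fails if it takes over 210 s, if anything falls off the work surface, if the arm or the gripper's body presses on something with over 40 N, if the wrist force passes 120 N, or if a joint passes its speed limit or range.

ROBOT

A 6-joint arm with a two-finger parallel gripper is mounted at the origin on the work surface. World frame = base frame: x ahead of the robot, y to its left, z up, the work surface at z = 0. Lengths are in m, angles in degrees, forces in N, time in s.
With the tool pointing down it reaches from about 0.4 to 0.825 m from the base axis. Payload 7 kg.
Tool frame: the origin (TCP) lies midway between the tips of the shut fingers; the grasp point (between the pads) lies 19 mm behind it; x points along the fingers, z is the direction in which the jaws open and shut, and the axes are right-handed (so a half turn about x gives the same grasp; the last joint's range is limited). The gripper opens to 88 mm and grips with 3 to 60 N. Pads are 19 mm wide; open, the fingers measure 130 mm over their backs; the gripper's body (78 mm by 193 mm) begins 47 mm behind the grasp point.
Start: joints at [-56.316, 20.546, 0.682, 0, -70.136, -16.507], TCP at [0.199, -0.645, 0.227] pointing down, gripper open.
Joint ranges: [-176.03, 176.03], [-82.01, 121.73], [-58.28, 71.71], [-173.87, 95.51], [-174.79, -0.11], [-173.66, 173.66]. Speed limits (degrees/s): [136.94, 136.94, 172.46, 180, 180, 180].

INTERFACE

Orientations are given as [roll, pitch, yaw] about the fixed x, y, z axes, in that order (R = Rz(yaw) Ry(pitch) Rx(roll)).
In Python, from plant import ctrl gives the robot as it stands. The module is installed in compiled form; this text tells all that it offers.
- The arm moves only by the tool servo_tool, never from a script. Its argument "deltas" is a list of rows, each a list of 3 entries, a list of its own where there are three numbers: the turn, a rotation vector about the tool's x, y, z in degrees, then the shift along the tool's x, y, z in cm, then the finger opening in cm, from 0 to 8.76. A call has 1 to 5 rows; each row is the pose to reach, as a shift and turn from the pose measured when the call began, along the tool's axes at that moment; what a row does not reach only later rows make up. A row lasts 1/10 s, in which the tool goes at most 50 mm and 8.59 degrees, less where a joint would pass 70% of its speed; a pose out of reach is approached as far as the arm can. A call with a gripper value outside its range is refused whole. The fingers move at their own pace and stop on an object; the grip force is fixed at half the most. Time passes only in rows, so rows that repeat a pose let the fingers close. It gives the time, the measured TCP pose, the force and the opening at its end, in the units of the state.
- ctrl.get_obs(): the state, without advancing time (a new reading comes with each control period).
- ctrl.snapshot(name): name is "side" or "top"; returns a dict with "image" (384x512x3 uint8, red, green, blue), "vertical_fov" (degrees; the focal length in pixels is half the picture's height over the tangent of half this angle, whatever the lens; pixels are square), "cx", "cy" (the principal point, pixels), "k1" (the pictures are not rectified: a ray, as slopes to the right and down, at radius r is drawn at 1 + k1 r^2 times it, then the intrinsics apply), "rvec" (rotation vector, rad) and "tvec" (3), from world to camera coordinates, as OpenCV has them. Camera axes: x right, y down, z forward; pixel columns grow to the right and rows downward; lengths in m; the calibration is good to about 2 mm. A picture is of the moment at which its call begins. There is no depth.
- ctrl.close_job(): hands the job in, once; it reports no verdict.
The state is a dict: "clock": time; "joint_pos": joint angles; "qvel": joint speeds; "tau": joint torques, N m; "tool_pos": TCP position; "orientation": TCP orientation; "force": force on the tool from outside, world axes, zero at the start; "moment": the same for the moment, N m; "opening": finger opening in m.
Only numpy, scipy, OpenCV 4.12 (cv2) and the standard library are available. Lean on these libraries where they do the work, as an engineer would, in place of code of your own. Each camera call takes 0.05 s, during which the arm holds its last target. There are 200 camera calls.

## Working session

There is one attempt and no reset: what is moved stays moved. The work goes in short steps, Python scripts to look and compute and a tool call to move; the robot and the scene stay as the last step left them, time stands still between calls to the robot, and variables do not carry over. Pictures are saved under pics/ and viewed, on a budget of 14 in all, crops included, one or two more only if the job needs it, and the job is handed in when it is done.

Besides the shell and the picture viewer there is one more tool, called after "Request:" as name([rows], argument=value, ...), one row to a line, values as JSON. servo_tool: Moves the arm, as the interface text tells. Its arguments: {"type":"object","properties":{"deltas":{"type":"array","items":{"type":"array"}}},"required":["deltas"]}

```bash
mkdir -p pics
cat > h.py <<'E'
import numpy as np, cv2
from plant import ctrl
from scipy.spatial.transform import Rotation as R
def snap(n,save=None):
    s=ctrl.snapshot(n)
    if save: cv2.imwrite(f'pics/{save}.png',s['image'][:,:,::-1])
    return s
def K(s):
    h,w=s['image'].shape[:2]; f=h/2/np.tan(np.radians(s['vertical_fov'])/2); return f
def ray(s,uv):
    f=K(s); d=(np.atleast_2d(uv).astype(float)-[s['cx'],s['cy']])/f
    u=d.copy()
    for _ in range(30): u=d/(1+s['k1']*(u**2).sum(1,keepdims=True))
    Rm=cv2.Rodrigues(np.array(s['rvec'],float))[0]; t=np.array(s['tvec'],float).ravel()
    return -Rm.T@t, np.c_[u,np.ones(len(u))]@Rm
def plane(s,uv,z):
    c,d=ray(s,uv); return c+d*((z-c[2])/d[:,2:3])
def tri(s1,uv1,s2,uv2):
    c1,d1=ray(s1,uv1); c2,d2=ray(s2,uv2); d1=d1[0]/np.linalg.norm(d1[0]); d2=d2[0]/np.linalg.norm(d2[0])
    a=np.linalg.lstsq(np.c_[d1,-d2],c2-c1,rcond=None)[0]; p,q=c1+a[0]*d1,c2+a[1]*d2
    return (p+q)/2, np.linalg.norm(p-q)
def proj(s,P):
    Rm=cv2.Rodrigues(np.array(s['rvec'],float))[0]; c=np.atleast_2d(P)@Rm.T+np.array(s['tvec'],float).ravel()
    u=c[:,:2]/c[:,2:]; return u*(1+s['k1']*(u**2).sum(1,keepdims=True))*K(s)+[s['cx'],s['cy']]
E
python3 - <<'E'
from h import *
for n in('side','top'):
    s=snap(n,n+'0'); c,d=ray(s,[[s['cx'],s['cy']]]); print(n,c,d,K(s),s['k1'],s['cx'],s['cy'])
o=ctrl.get_obs();print({k:np.round(v,3) for k,v in o.items()}); print(R.from_euler('xyz',o['orientation'],degrees=True).as_matrix().round(3))
E
```

```text
side [-0.17523892  0.9209726   0.8518287 ] [[ 0.49554122 -0.67565168 -0.54583303]] 465.14024967785906 -0.08862204956773351 255.28341725812658 187.86228325885398
top [ 0.45436488 -0.01223164  1.18998531] [[ 0.0357481  -0.00333364 -0.99935527]] 415.8606569406184 -0.11412783786139757 255.0338862373484 195.860233032888
{'clock': np.float64(0.1), 'joint_pos': array([-5.6315e+01,  2.0587e+01,  6.4100e-01, -1.8000e-02, -7.0136e+01,
       -1.6508e+01]), 'qvel': array([-0.033, -0.155,  0.195,  0.086, -0.035, -0.047]), 'tau': array([-3.0000e-03, -5.8416e+01,  2.9375e+01,  7.0160e+00,  1.0000e-02,
       -0.0000e+00]), 'tool_pos': array([ 0.199, -0.644,  0.226]), 'orientation': array([  4.824,  89.916, 111.994]), 'force': array([0.166, 0.71 , 0.51 ]), 'moment': array([-0.003, -0.007, -0.032]), 'opening': np.float64(0.088)}
[[-0.001 -0.955 -0.295]
 [ 0.001 -0.295  0.955]
 [-1.     0.     0.001]]
```

View pics/side0.png

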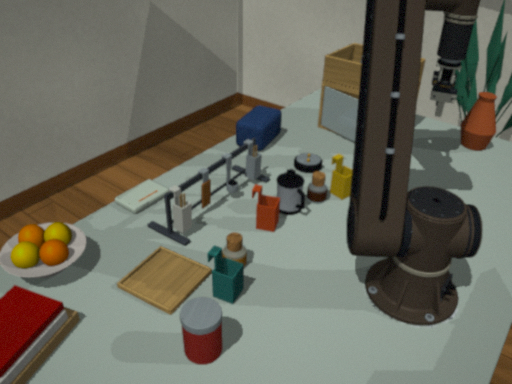

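View pics/top0.png

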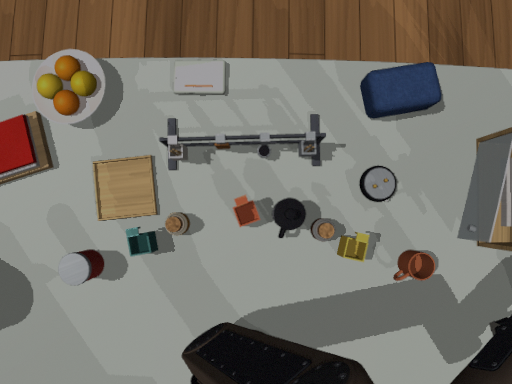

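The side view shows the red, teal and yellow caddies, jars near (235,245) and (317,185), and the jug at (290,190). In the top view the tray is at (126,188), the base at (378,184) and the rail at row ~138. I'll enlarge both for pixel picking.

Run:
```python
import cv2
t=cv2.imread('pics/top0.png');s=cv2.imread('pics/side0.png')
cv2.imwrite('pics/tc.png',cv2.resize(t[112:272,90:410],None,fx=2.5,fy=2.5,interpolation=cv2.INTER_CUBIC))
cv2.imwrite('pics/sc.png',cv2.resize(s[130:312,110:360],None,fx=3,fy=3,interpolation=cv2.INTER_CUBIC))
```

```text
(no output)
```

View pics/tc.png

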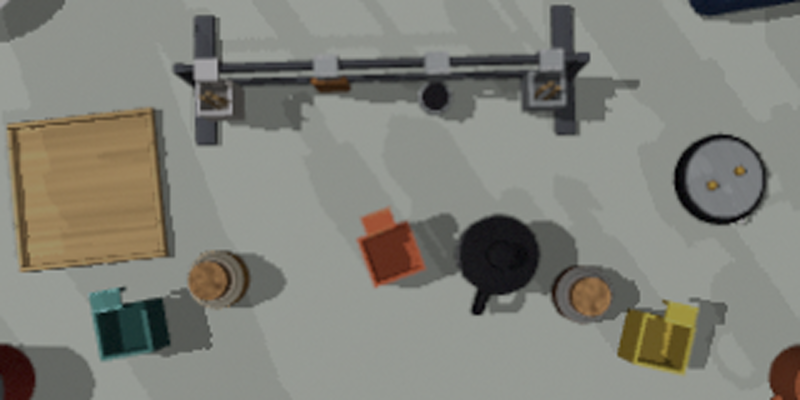

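View pics/sc.png

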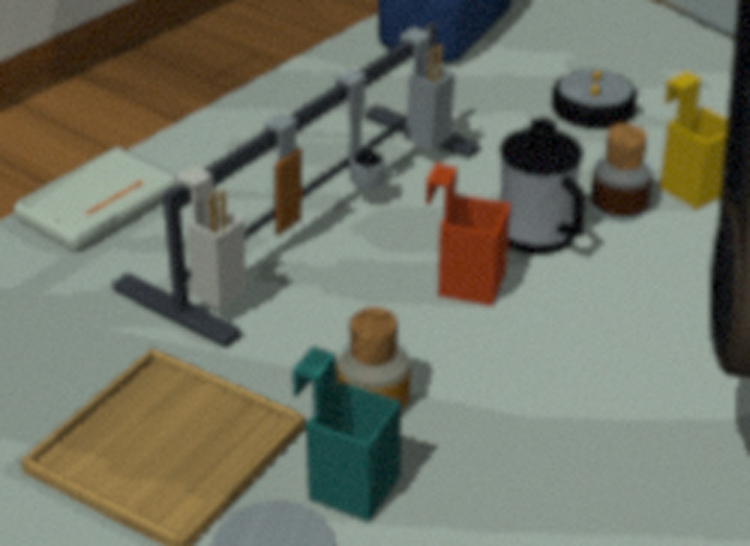

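Both crops are clear: crowns, corks, knob, pegs and tray corners can all be picked. I see two jars, amber next to teal and cocoa next to the jug. Next I'll triangulate.

Run:
```python
from h import *
t=ctrl.snapshot('top');s=ctrl.snapshot('side')
T=lambda x,y:[90+(x+.5)/2.5-.5,112+(y+.5)/2.5-.5]
S=lambda x,y:[110+(x+.5)/3-.5,130+(y+.5)/3-.5]
for n,a,b,z in [('red',(378,222),(441,172),.125),('teal',(107,299),(315,362),.125),('yel',(682,314),(684,84),.125),('jarA',(208,279),(374,320),.092),('jarB',(591,296),(627,134),.092),('jug',(505,254),(544,127),.134),('peg1',(713,185),(596,88),.0425),('peg2',(740,171),(596,75),.0425),('hung4',(206,69),(199,181),.150),('hung3',(326,66),(283,125),.15),('hung2',(436,62),(350,79),.15),('hung1',(551,58),(415,37),.15)]:
    p,e=tri(t,[T(*a)],s,[S(*b)]); print(n,'tri',p.round(3),'gap',round(e,4),'top@z',plane(t,[T(*a)],z)[0].round(3),'side@z',plane(s,[S(*b)],z)[0].round(3))
for a in [(9,125),(153,108),(168,256),(22,270)]: print('tray',plane(t,[T(*a)],.016)[0].round(3))
for b in [(22,464),(152,352),(306,420),(182,543)]: print('trayS',plane(s,[S(*b)],.016)[0].round(3))
for a in [(215,68),(270,67),(380,64),(490,61),(540,60)]: print('rail',plane(t,[T(*a)],.146)[0].round(4))
# fine colour: caddy outlines
hsv=cv2.cvtColor(t['image'],cv2.COLOR_RGB2HSV)
for n,lo,hi,box in[('red',(0,110,60),(14,255,255),(225,190,270,235)),('teal',(80,90,20),(100,255,255),(115,215,170,265)),('yel',(22,120,60),(35,255,255),(330,225,375,270))]:
    m=cv2.inRange(hsv,lo,hi); k=np.zeros_like(m); x0,y0,x1,y1=box; k[y0:y1,x0:x1]=m[y0:y1,x0:x1]
    q=np.argwhere(k)[:,::-1]; print(n,len(q),cv2.minAreaRect(q.astype(np.int32)))
```

```text
red tri [0.48  0.02  0.129] gap 0.0006 top@z [0.48  0.02  0.125] side@z [0.484 0.015 0.125]
teal tri [0.396 0.299 0.125] gap 0.0007 top@z [0.396 0.299 0.125] side@z [0.396 0.298 0.125]
yel tri [ 0.39  -0.296  0.121] gap 0.0003 top@z [ 0.39  -0.295  0.125] side@z [ 0.386 -0.288  0.125]
jarA tri [0.417 0.2   0.094] gap 0.0014 top@z [0.418 0.2   0.092] side@z [0.418 0.197 0.092]
jarB tri [ 0.405 -0.205  0.094] gap 0.0011 top@z [ 0.406 -0.205  0.092] side@z [ 0.407 -0.209  0.092]
jug tri [ 0.449 -0.11   0.13 ] gap 0.0 top@z [ 0.449 -0.11   0.134] side@z [ 0.446 -0.105  0.134]
peg1 tri [ 0.529 -0.351  0.041] gap 0.0013 top@z [ 0.529 -0.35   0.042] side@z [ 0.527 -0.349  0.042]
peg2 tri [ 0.546 -0.382  0.039] gap 0.001 top@z [ 0.545 -0.381  0.042] side@z [ 0.544 -0.377  0.042]
hung4 tri [0.63  0.195 0.147] gap 0.0052 top@z [0.631 0.196 0.15 ] side@z [0.623 0.198 0.15 ]
hung3 tri [0.635 0.074 0.148] gap 0.0028 top@z [0.636 0.075 0.15 ] side@z [0.631 0.076 0.15 ]
hung2 tri [ 0.642 -0.036  0.149] gap 0.0006 top@z [ 0.642 -0.036  0.15 ] side@z [ 0.64  -0.035  0.15 ]
hung1 tri [ 0.648 -0.153  0.148] gap 0.001 top@z [ 0.648 -0.153  0.15 ] side@z [ 0.646 -0.151  0.15 ]
tray [0.588 0.452 0.016]
tray [0.609 0.283 0.016]
tray [0.44  0.261 0.016]
tray [0.421 0.431 0.016]
trayS [0.585 0.456 0.016]
trayS [0.606 0.288 0.016]
trayS [0.437 0.267 0.016]
trayS [0.42  0.433 0.016]
rail [0.6333 0.1879 0.146 ]
rail [0.6349 0.1318 0.146 ]
rail [0.6395 0.0203 0.146 ]
rail [ 0.6444 -0.0911  0.146 ]
rail [ 0.6464 -0.1419  0.146 ]
red 524 ((244.80824279785156, 209.82192993164062), (28.089876174926758, 21.301488876342773), 69.44395446777344)
teal 584 ((141.62001037597656, 239.66000366210938), (26.38560676574707, 27.280033111572266), 79.69515228271484)
yel 636 ((352.6730651855469, 245.13461303710938), (27.652374267578125, 26.671791076660156), 11.309932708740234)
```

Triangulated heights agree with the text (125, 92, 134, 42 and 150 mm). The rail yaw is about 2.3°. Now the caddy yaws, from a close montage.

Run:
```python
import cv2,numpy as np
t=cv2.imread('pics/top0.png')
f=lambda a:cv2.convertScaleAbs(cv2.resize(a,None,fx=6,fy=6,interpolation=cv2.INTER_CUBIC),alpha=1.6)
c=[f(t[y:y+44,x:x+44]) for x,y in [(223,190),(120,221),(334,225)]]
cv2.imwrite('pics/cad.png',np.hstack(c))
```

```text
(no output)
```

View pics/cad.png

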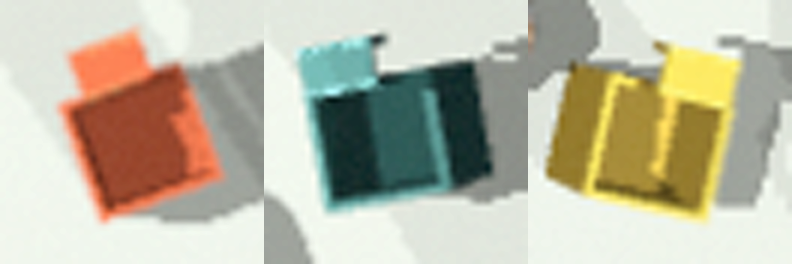

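The montage shows the rims and crowns clearly: the red front edge runs (103,221)-(221,180), teal (328,211)-(449,188), yellow (585,193)-(711,220). From these I get the yaws.

```bash
cat >> h.py <<'E'
def go(p,ang,o=None):
    """turn(deg) and shift(cm) from measured pose to TCP p, tool down, jaw axis at world angle ang (mod 180)"""
    o=o or ctrl.get_obs(); A=R.from_euler('xyz',o['orientation'],degrees=True); M=A.as_matrix()
    best=None
    for a in (ang,ang+180):
        a=np.radians(a); z=np.array([np.cos(a),np.sin(a),0]); x=np.array([0,0,-1.]); T=np.c_[x,np.cross(z,x),z]
        v=(A.inv()*R.from_matrix(T)).as_rotvec(degrees=True)
        if best is None or np.linalg.norm(v)<np.linalg.norm(best): best=v
    print('at',np.round(o['tool_pos'],4),'turn',best.round(2),'shift_cm',(M.T@(np.array(p)-o['tool_pos'])*100).round(2),'F',np.round(o['force'],1),'open',round(float(o['opening']),4),'t',round(float(o['clock']),1))
E
python3 - <<'E'
from h import *
t=ctrl.snapshot('top')
D={'red':((223,190,0),[(103,221),(221,180),(185,65),(60,105)],[(68,45),(137,28),(150,70),(83,97)]),
'teal':((120,221,264),[(328,211),(449,188)],[(299,48),(374,38),(380,83),(310,96)]),
'yel':((334,225,528),[(585,193),(711,220),(733,108),(612,78)],[(667,42),(741,58),(733,106),(661,98)])}
for n,((ox,oy,off),rim,cr) in D.items():
    f=lambda L:np.array([[ox+(x-off+.5)/6-.5,oy+(y+.5)/6-.5] for x,y in L])
    r=plane(t,f(rim),.085);c=plane(t,f(cr),.125)
    e=r[0]-r[1]; yaw=np.degrees(np.arctan2(-e[0],e[1]))
    cen=c.mean(0); fm=(r[0]+r[1])/2; d=cen-fm
    print(n,'front yaw',yaw.round(1),'len',np.linalg.norm(e[:2]).round(4),'crown',cen.round(4),'hookdir',np.degrees(np.arctan2(d[1],d[0])).round(1),np.linalg.norm(d[:2]).round(4))
    e2=c[0]-c[1];print('  crown yaw',np.degrees(np.arctan2(-e2[0],e2[1])).round(1),np.linalg.norm(e2[:2]).round(4),'rimc',r.mean(0).round(4))
    y=np.radians(yaw);print('  crown from front mid',(fm[:2]+.063*np.array([np.cos(y),np.sin(y)])).round(4))
go((.48,.02,.2),19)
E
```

```text
red front yaw 20.0 len 0.0552 crown [0.4824 0.0204 0.125 ] hookdir 20.7 0.065
  crown yaw 14.7 0.0304 rimc [0.447  0.0066 0.085 ]
  crown from front mid [0.4808 0.019 ]
teal front yaw 11.9 len 0.0559 crown [0.3953 0.2993 0.125 ] hookdir 10.2 0.0621
  crown yaw 8.6 0.0332 rimc [0.3341 0.2883 0.085 ]
  crown from front mid [0.3958 0.3013]
yel front yaw -11.5 len 0.0583 crown [ 0.3899 -0.2941  0.125 ] hookdir -11.5 0.062
  crown yaw -11.4 0.0331 rimc [ 0.3545 -0.287   0.085 ]
  crown from front mid [ 0.3909 -0.2944]
at [ 0.1993 -0.6447  0.2261] turn [ 8.818e+01  3.000e-02 -4.000e-02] shift_cm [  2.65 -46.45  55.21] F [ 0.1  0.1 -0.4] open 0.0877 t 0.2
```

```bash
cat >> h.py <<'E'
def T(p,ang,ref):
    c=[]
    for a in (ang,ang+180):
        a=np.radians(a); z=np.array([np.cos(a),np.sin(a),0]); x=np.array([0,0,-1.]); c.append(R.from_matrix(np.c_[x,np.cross(z,x),z]))
    return min(c,key=lambda r:(ref.inv()*r).magnitude())
def plan(*wps):
    """wps: (tcp xyz, jaw angle). Prints per-leg turn/shift, each from the pose the leg before should end at."""
    o=ctrl.get_obs(); A=R.from_euler('xyz',o['orientation'],degrees=True); p=np.array(o['tool_pos'])
    print('at',p.round(4),'jaw',np.degrees(np.arctan2(*A.as_matrix()[[1,0],2])).round(1),'F',np.round(o['force'],1),'open',round(float(o['opening']),4),'t',round(float(o['clock']),1),'q',np.round(o['joint_pos'],0))
    for q,ang in wps:
        B=T(q,ang,A); v=(A.inv()*B).as_rotvec(degrees=True); s=A.inv().apply(np.array(q)-p)*100
        print('  turn',v.round(1),'shift',s.round(2),'rows>=',int(np.ceil(max(np.linalg.norm(v)/8.59,np.linalg.norm(s)/5))))
        A,p=B,np.array(q)
E
python3 - <<'E'
from h import *
plan(((.30,-.47,.2),-42),((.3905,-.294,.18),-11.5),((.3905,-.294,.089),-11.5))
E
```

```text
at [ 0.1993 -0.6447  0.2261] jaw 107.2 F [ 0.1  0.1 -0.4] open 0.0877 t 0.2 q [-56.  21.   1.  -0. -70. -17.]
  turn [-30.8   0.    0. ] shift [  2.62 -14.78  13.71] rows>= 5
  turn [-30.5   0.    0. ] shift [  2.   -19.13   5.05] rows>= 4
  turn [0. 0. 0.] shift [ 9.1  0.  -0. ] rows>= 2
```

Request:
servo_tool([
  [[-8, 0, 0], [0.6, -3.7, 3.4], 6],
  [[-15.4, 0, 0], [1.3, -7.4, 6.9], 6],
  [[-23, 0, 0], [2, -11, 10.3], 6],
  [[-30.8, 0, 0], [2.6, -14.8, 13.7], 6],
  [[-30.8, 0, 0], [2.6, -14.8, 13.7], 6],
])

```text
clock: 0.75
tool_pos: [0.3019, -0.4661, 0.2]
orientation: [-52.3, 89.9, 86.1]
force: [-0.5, -0.0, 0.5]
opening: 0.0612
```

Request:
servo_tool([
  [[-8, 0, 0], [0.5, -4.8, 1.3], 5],
  [[-16, 0, 0], [1, -9.6, 2.5], 5],
  [[-24, 0, 0], [1.5, -14.4, 3.8], 5],
  [[-30.5, 0, 0], [2, -19.1, 5], 5],
  [[-30.5, 0, 0], [2, -19.1, 5], 5],
])

```text
clock: 1.25
tool_pos: [0.3931, -0.2863, 0.1802]
orientation: [-99.0, 89.9, 70.4]
force: [-0.0, -0.3, 0.7]
opening: 0.0502
```

Run:
```python
from h import *
plan(((.3905,-.294,.089),-11.5))
t=snap('top','t1');s=snap('side','s1')
a=cv2.resize(t['image'][180:384,50:420],None,fx=1.6,fy=1.6);cv2.imwrite('pics/v1.png',np.vstack([cv2.resize(s['image'],(592,444))[190:420],a])[:,:,::-1])
```

```text
at [ 0.3931 -0.2863  0.1802] jaw 169.4 F [-0.  -0.3  0.7] open 0.0502 t 1.2 q [-13.   5. -26.  -0. -59.   2.]
  turn [ 0.9 -0.   0.1] shift [9.12 0.83 0.11] rows>= 2
```

View pics/v1.png

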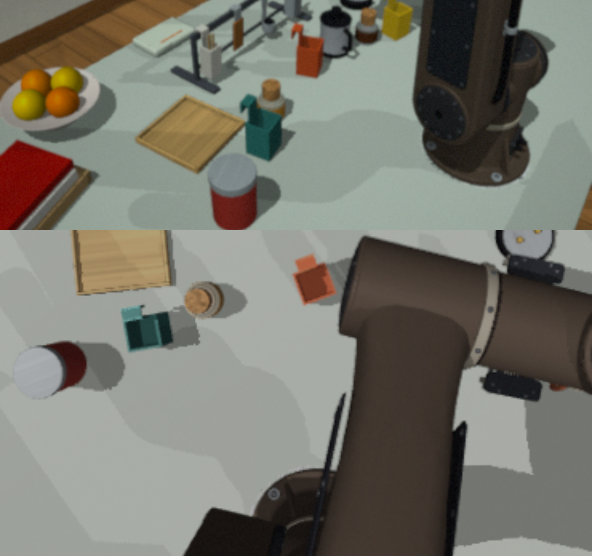

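No third jar and nothing hidden: two jars and three caddies. Now down onto yellow.

Request:
servo_tool([
  [[0.9, 0, 0], [0, 0.8, 0.1], 5],
  [[0.9, 0, 0], [2, 0.8, 0.1], 5],
  [[0.9, 0, 0], [5, 0.8, 0.1], 5],
  [[0.9, 0, 0], [7, 0.8, 0.1], 5],
  [[0.9, 0, 0], [7, 0.8, 0.1], 5],
])

```text
clock: 1.85
tool_pos: [0.3868, -0.2976, 0.108]
orientation: [-23.8, 89.7, 144.1]
force: [-0.6, -0.3, 0.7]
opening: 0.0499
```

Run:
```python
from h import *
plan(((.3905,-.294,.089),-11.5))
t=snap('top');s=snap('side')
a=cv2.resize(t['image'][190:290,300:420],None,fx=4,fy=4);b=cv2.resize(s['image'][100:220,280:380],None,fx=3.333,fy=3.333)
print(a.shape,b.shape);cv2.imwrite('pics/v2.png',np.hstack([a,b])[:,:,::-1])
```

```text
at [ 0.3868 -0.2976  0.108 ] jaw 167.9 F [-0.6 -0.3  0.7] open 0.0499 t 1.9 q [-15.  10. -31.  -0. -49.   3.]
  turn [-0.6  0.3  0.1] shift [ 1.9  -0.42 -0.3 ] rows>= 1
(400, 480, 3) (400, 333, 3)
```

View pics/v2.png

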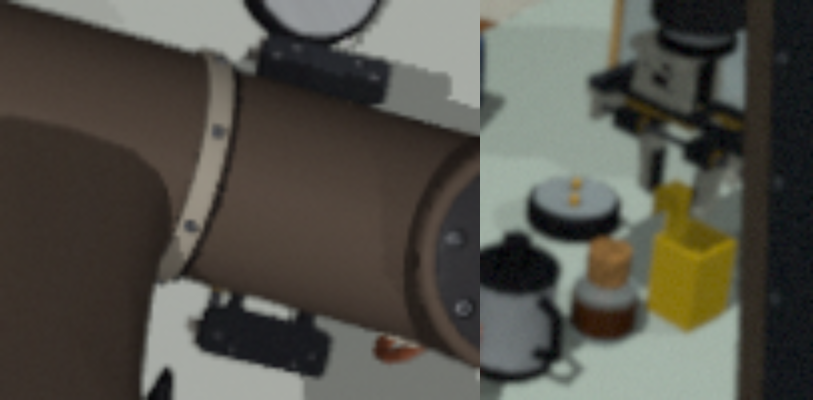

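Side view: the open fingers straddle the yellow hook near (675,190), one on each side. I'll lower and close.

Request:
servo_tool([
  [[-0.6, 0.3, 0], [0.5, -0.4, -0.3], 5],
  [[-0.6, 0.3, 0], [1.9, -0.4, -0.3], 5],
  [[-0.6, 0.3, 0], [1.9, -0.4, -0.3], 5],
  [[-0.6, 0.3, 0], [1.9, -0.4, -0.3], 5],
  [[-0.6, 0.3, 0], [1.9, -0.4, -0.3], 5],
])

```text
clock: 2.45
tool_pos: [0.3933, -0.2949, 0.0927]
orientation: [-171.2, 89.7, -2.6]
force: [0.2, 0.6, 0.4]
opening: 0.05
```

Request:
servo_tool([
  [[0, 0, 0], [0, 0, 0], 3],
  [[0, 0, 0], [0, 0, 0], 1],
  [[0, 0, 0], [0, 0, 0], 1],
  [[0, 0, 0], [0, 0, 0], 1],
  [[0, 0, 0], [0, 0, 0], 1],
])

```text
clock: 2.95
tool_pos: [0.3926, -0.2948, 0.0928]
orientation: [-170.4, 89.7, -1.7]
force: [-3.1, 1.0, 4.8]
opening: 0.0218
```

Run:
```python
from h import *
plan(((.3905,-.294,.17),-11.5),((.50,-.2,.17),0),((.585,-.0945,.17),2.3))
```

```text
at [ 0.3926 -0.2948  0.0928] jaw 168.6 F [-3.1  1.   4.8] open 0.0218 t 3.0 q [-14.  11. -32.  -0. -46.   3.]
  turn [ 0.1 -0.3  0. ] shift [-7.72 -0.05  0.19] rows>= 2
  turn [-11.5   0.    0. ] shift [  0.   -11.39  -8.86] rows>= 3
  turn [-2.3  0.   0. ] shift [  0.   -10.55  -8.5 ] rows>= 3
```

Gripped: the opening is 21.8 mm, as it should be. I'll lift, then go round the jug to in front of the gap between hung1 and hung2.

Run:
```python
from h import *
plan(((.3926,-.2948,.20),-11.5),((.57,-.25,.20),0),((.585,-.0945,.18),2.5))
```

```text
at [ 0.3926 -0.2948  0.0928] jaw 168.6 F [-3.1  1.   4.8] open 0.0218 t 3.0 q [-14.  11. -32.  -0. -46.   3.]
  turn [ 0.1 -0.3  0. ] shift [-1.072e+01 -1.000e-02 -5.000e-02] rows>= 3
  turn [-11.5   0.    0. ] shift [  0.    -7.93 -16.49] rows>= 4
  turn [-2.5  0.   0. ] shift [  2.   -15.55  -1.5 ] rows>= 4
```

Request:
servo_tool([
  [[0, 0, 0], [-2, 0, 0], 1],
  [[0, 0, 0], [-5, 0, 0], 1],
  [[0, 0, 0], [-8, 0, 0], 1],
  [[0, 0, 0], [-10.7, 0, 0], 1],
  [[0, 0, 0], [-10.7, 0, 0], 1],
])

```text
clock: 3.45
tool_pos: [0.3941, -0.2957, 0.2035]
orientation: [176.9, 89.4, -14.4]
force: [0.1, 0.0, -2.3]
opening: 0.0221
```

Request:
servo_tool([
  [[-3, 0, 0], [0, -2, -4.1], 1],
  [[-6, 0, 0], [0, -4, -8.2], 1],
  [[-9, 0, 0], [0, -6, -12.3], 1],
  [[-11.5, 0, 0], [0, -7.9, -16.5], 1],
  [[-11.5, 0, 0], [0, -7.9, -16.5], 1],
])

```text
clock: 3.95
tool_pos: [0.5755, -0.2491, 0.2028]
orientation: [163.9, 89.5, -15.7]
force: [-2.7, -0.3, -2.4]
opening: 0.0219
```

Run:
```python
from h import *
plan(((.585,-.0945,.19),2.5))
```

```text
at [ 0.5755 -0.2491  0.2028] jaw -179.6 F [-2.7 -0.3 -2.4] open 0.0219 t 4.0 q [ -6.  17.  -8.   0. -65.   6.]
  turn [-2.1 -0.5 -0.2] shift [  1.25 -15.46  -1.04] rows>= 4
```

Request:
servo_tool([
  [[-0.5, 0, 0], [0, -4, -0.3], 1],
  [[-1, -0.2, 0], [0.5, -8, -0.5], 1],
  [[-1.5, -0.3, 0], [1, -12, -0.8], 1],
  [[-2.1, -0.5, 0], [1.2, -15.4, -1], 1],
  [[-2.1, -0.5, -0.2], [1.2, -15.4, -1], 1],
])

```text
clock: 4.45
tool_pos: [0.5841, -0.0917, 0.1892]
orientation: [-44.0, 89.9, 138.7]
force: [-0.0, -0.7, -1.0]
opening: 0.0219
```

Request:
servo_tool([
  [[0, 0, 0], [0, 0, 0], 1],
  [[0, 0, 0], [0, 0, 0], 1],
])

```text
clock: 4.65
tool_pos: [0.5836, -0.0918, 0.1885]
orientation: [-28.2, 89.8, 154.4]
force: [-0.6, -0.0, -1.5]
opening: 0.0218
```

Run:
```python
from h import *
plan(((.6444,-.0945,.18),2.5))
t=snap('top');s=snap('side')
a=cv2.resize(t['image'][110:230,150:340],None,fx=3,fy=3,interpolation=2);b=cv2.resize(s['image'][120:240,140:330],None,fx=3,fy=3,interpolation=2)
cv2.imwrite('pics/v3.png',np.vstack([a[:270],b[:330]])[:,:,::-1])
```

```text
at [ 0.5836 -0.0918  0.1885] jaw -177.3 F [-0.6 -0.  -1.5] open 0.0218 t 4.7 q [ 10.  14. -13.  -0. -63.  -7.]
  turn [0.2 0.2 0.1] shift [ 0.83  0.55 -6.06] rows>= 2
```

View pics/v3.png

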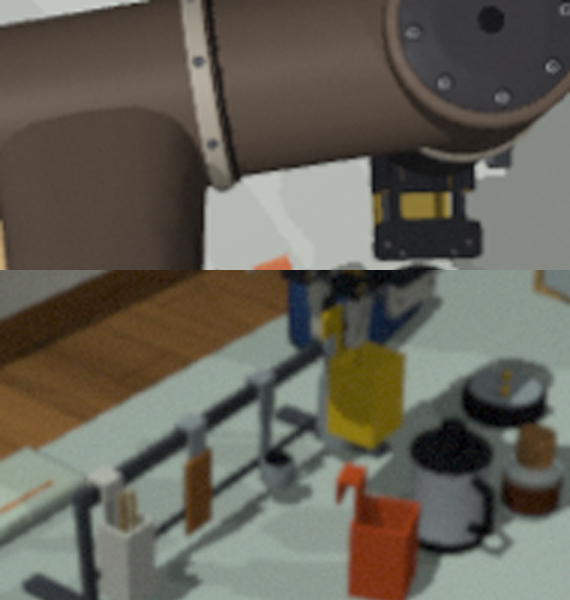

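The yellow caddy is held upright in front of the hung1–hung2 gap, its body at about (365,395), and everything else is in place. Moving forward over the rail, slowly.

Request:
servo_tool([
  [[0.2, 0.2, 0.1], [0, 0.3, -1.5], 1],
  [[0.2, 0.2, 0.1], [0.3, 0.5, -3], 1],
  [[0.2, 0.2, 0.1], [0.5, 0.5, -4.5], 1],
  [[0.2, 0.2, 0.1], [0.5, 0.5, -5.9], 1],
  [[0.2, 0.2, 0.1], [0.5, 0.5, -5.9], 1],
])

```text
clock: 5.25
tool_pos: [0.6452, -0.0953, 0.1826]
orientation: [140.6, 89.9, -37.0]
force: [0.3, 0.5, -2.4]
opening: 0.0215
```

Request:
servo_tool([
  [[0, 0, 0], [0, 0, 0], 1],
  [[0, 0, 0], [0, 0, 0], 1],
  [[0, 0, 0], [0, 0, 0], 1],
])

```text
clock: 5.55
tool_pos: [0.6449, -0.0955, 0.1825]
orientation: [133.7, 89.9, -44.0]
force: [0.2, 0.5, -1.8]
opening: 0.0217
```

Run:
```python
from h import *
plan(((.6432,-.0945,.145),2.5),((.6432,-.0945,.121),2.5))
s=snap('side')
b=cv2.resize(s['image'][115:205,180:310],None,fx=6,fy=6,interpolation=2)
cv2.imwrite('pics/v4.png',b[:,:,::-1])
```

```text
at [ 0.6449 -0.0955  0.1825] jaw -177.6 F [ 0.2  0.5 -1.8] open 0.0217 t 5.5 q [  9.  20.  -6.   0. -64.  -6.]
  turn [-0.1 -0.  -0. ] shift [ 3.75 -0.11  0.17] rows>= 1
  turn [0. 0. 0.] shift [ 2.4  0.  -0. ] rows>= 1
```

View pics/v4.png

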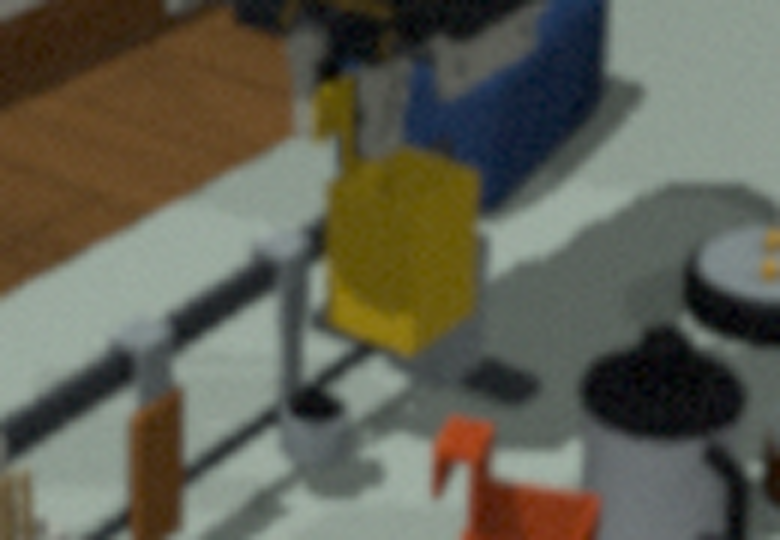

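The yellow caddy is over the rail with its crown at (337,95) in the crop and hung2 untouched at (300,440). I'll lower in steps and watch the force.

Request:
servo_tool([
  [[0, 0, 0], [0, 0, 0.1], 1],
  [[0, 0, 0], [1, -0.1, 0.1], 1],
  [[0, 0, 0], [2, -0.1, 0.1], 1],
  [[0, 0, 0], [2.5, -0.1, 0.1], 1],
  [[0, 0, 0], [2.5, -0.1, 0.1], 1],
])

```text
clock: 6.1
tool_pos: [0.6431, -0.0945, 0.1561]
orientation: [32.6, 89.9, -145.0]
force: [0.1, 0.2, -0.9]
opening: 0.0216
```

Request:
servo_tool([
  [[0, 0, 0], [0.4, 0, 0], 1],
  [[0, 0, 0], [0.8, 0, 0], 1],
  [[0, 0, 0], [1.2, 0, 0], 1],
  [[0, 0, 0], [1.6, 0, 0], 1],
  [[0, 0, 0], [1.6, 0, 0], 1],
])

```text
clock: 6.6
tool_pos: [0.6443, -0.0945, 0.1404]
orientation: [131.3, 89.9, -46.3]
force: [3.0, -1.4, -1.2]
opening: 0.0219
```

Request:
servo_tool([
  [[0, 0, 0], [0.4, 0, 0], 1],
  [[0, 0, 0], [0.8, 0, 0], 1],
  [[0, 0, 0], [1.2, 0, 0], 1],
  [[0, 0, 0], [1.5, 0, 0], 1],
  [[0, 0, 0], [1.5, 0, 0], 1],
])

```text
clock: 7.1
tool_pos: [0.6451, -0.0944, 0.125]
orientation: [154.1, 89.8, -23.5]
force: [6.8, -1.3, -3.8]
opening: 0.0215
```

Request:
servo_tool([
  [[0, 0, 0], [0.2, 0, 0], 1],
  [[0, 0, 0], [0.4, 0, 0], 1],
  [[0, 0, 0], [0.6, 0, 0], 1],
  [[0, 0, 0], [0.7, 0, 0], 1],
  [[0, 0, 0], [0.7, 0, 0], 1],
])

```text
clock: 7.6
tool_pos: [0.6452, -0.0945, 0.1183]
orientation: [154.2, 89.8, -23.3]
force: [2.6, 1.1, 2.7]
opening: 0.0219
```

It's sitting on the rail (contact at z≈0.118, as predicted). Release and lift.

Request:
servo_tool([
  [[0, 0, 0], [0.1, 0, 0], 2.4],
  [[0, 0, 0], [0.1, 0, 0], 3],
  [[0, 0, 0], [0, 0, 0], 4],
  [[0, 0, 0], [0, 0, 0], 4.5],
  [[0, 0, 0], [0, 0, 0], 4.5],
])

```text
clock: 8.1
tool_pos: [0.6447, -0.0945, 0.118]
orientation: [142.4, 89.9, -35.1]
force: [-0.7, 0.6, -0.3]
opening: 0.0438
```

Request:
servo_tool([
  [[0, 0, 0], [-1, 0, 0], 4.5],
  [[0, 0, 0], [-3, 0, 0], 4.5],
  [[0, 0, 0], [-6, 0, 0], 4.5],
  [[0, 0, 0], [-8, 0, 0], 4.5],
  [[0, 0, 0], [-8, 0, 0], 4.5],
])

```text
clock: 8.6
tool_pos: [0.6464, -0.0946, 0.2026]
orientation: [168.2, 89.5, -9.4]
force: [0.6, 0.9, -0.2]
opening: 0.0447
```

Run:
```python
from h import *
plan(((.56,-.04,.20),12),((.4815,.02,.17),19.5),((.4815,.02,.089),19.5))
snap('side','s5')
```

```text
at [ 0.6464 -0.0946  0.2026] jaw -177.6 F [ 0.6  0.9 -0.2] open 0.0447 t 8.6 q [  9.  19.  -5.   0. -66.  -6.]
  turn [-9.6 -0.4 -0.1] shift [ 0.18 -5.82  8.4 ] rows>= 3
  turn [-7.5  0.   0. ] shift [ 3.   -7.5   6.43] rows>= 3
  turn [0. 0. 0.] shift [8.1 0.  0. ] rows>= 2
```

Request:
servo_tool([
  [[-3, 0, 0], [0, -2, 2.8], 5],
  [[-6, 0, 0], [0.2, -4, 5.6], 5],
  [[-9.6, -0.4, 0], [0.2, -5.8, 8.4], 5],
  [[-9.6, -0.4, 0], [0.2, -5.8, 8.4], 5],
  [[-9.6, -0.4, 0], [0.2, -5.8, 8.4], 5],
])

```text
clock: 9.15
tool_pos: [0.5587, -0.0396, 0.1981]
orientation: [38.8, 89.9, -129.1]
force: [0.5, -0.1, 1.0]
opening: 0.0499
```

Request:
servo_tool([
  [[-2.5, 0, 0], [1, -2.5, 2.1], 5],
  [[-5, 0, 0], [2, -5, 4.3], 5],
  [[-7.5, 0, 0], [3, -7.5, 6.4], 5],
  [[-7.5, 0, 0], [3, -7.5, 6.4], 5],
  [[-7.5, 0, 0], [3, -7.5, 6.4], 5],
])

```text
clock: 9.65
tool_pos: [0.4807, 0.0204, 0.1681]
orientation: [36.3, 89.9, -124.2]
force: [0.2, 0.3, 0.1]
opening: 0.0501
```

Run:
```python
from h import *
plan(((.4815,.02,.089),19.5))
t=snap('top','t6');s=snap('side','s6')
b=cv2.resize(s['image'][120:240,160:320],None,fx=4,fy=4,interpolation=2)
cv2.imwrite('pics/v5.png',b[:,:,::-1])
```

```text
at [0.4807 0.0204 0.1681] jaw -160.4 F [0.2 0.3 0.1] open 0.0501 t 9.7 q [ 26.   5. -28.   0. -57.  -6.]
  turn [ 0.1  0.1 -0.1] shift [ 7.91  0.06 -0.07] rows>= 2
```

View pics/v5.png

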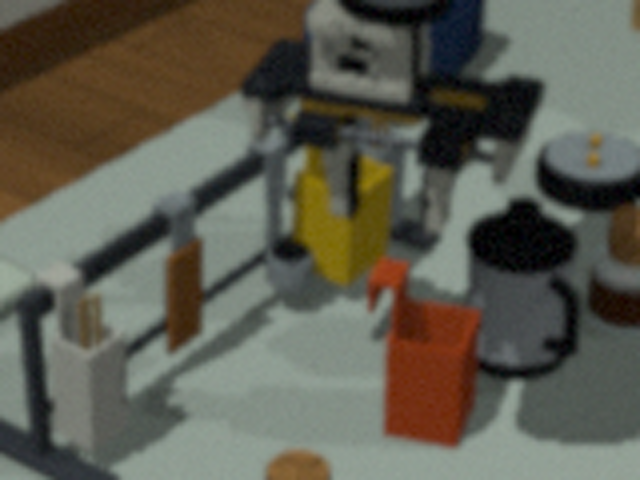

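Yellow hangs in its gap at (345,220) and the neighbours haven't moved. Down on red, grip, lift.

Request:
servo_tool([
  [[0, 0, 0], [2, 0, 0], 5],
  [[0, 0, 0], [4, 0, 0], 5],
  [[0, 0, 0], [6, 0, 0], 5],
  [[0, 0, 0], [7.6, 0, 0], 5],
  [[0, 0, 0], [7.6, 0, 0], 5],
])

```text
clock: 10.25
tool_pos: [0.4808, 0.0189, 0.0903]
orientation: [16.0, 89.7, -144.6]
force: [-0.1, 0.5, 0.5]
opening: 0.0505
```

Request:
servo_tool([
  [[0, 0, 0], [0, 0, 0], 3],
  [[0, 0, 0], [0, 0, 0], 1],
  [[0, 0, 0], [0, 0, 0], 1],
  [[0, 0, 0], [0, 0, 0], 1],
  [[0, 0, 0], [0, 0, 0], 1],
])

```text
clock: 10.75
tool_pos: [0.4813, 0.0192, 0.0909]
orientation: [20.1, 89.7, -140.5]
force: [0.1, -0.1, 1.6]
opening: 0.022
```

Run:
```python
from h import *
plan(((.4815,.02,.19),19.5),((.585,.0185,.19),2.5),((.6415,.0185,.183),2.5))
```

```text
at [0.4813 0.0192 0.0909] jaw -160.6 F [ 0.1 -0.1  1.6] open 0.022 t 10.8 q [ 26.  10. -33.   0. -46.  -6.]
  turn [-0.1  0.2 -0.1] shift [-9.91 -0.06 -0.01] rows>= 2
  turn [17.  0.  0.] shift [-0.    3.6  -9.71] rows>= 3
  turn [0. 0. 0.] shift [ 0.7   0.25 -5.64] rows>= 2
```

Request:
servo_tool([
  [[0, 0, 0], [-2, 0, 0], 1],
  [[0, 0, 0], [-5, 0, 0], 1],
  [[0, 0, 0], [-8, 0, 0], 1],
  [[0, 0, 0], [-9.9, 0, 0], 1],
  [[0, 0, 0], [-9.9, 0, 0], 1],
])

```text
clock: 11.25
tool_pos: [0.4831, 0.02, 0.1929]
orientation: [129.8, 89.9, -30.8]
force: [-0.7, 0.4, -1.5]
opening: 0.0217
```

Request:
servo_tool([
  [[4, 0, 0], [0, 0.9, -2.4], 1],
  [[8, 0, 0], [0, 1.8, -4.9], 1],
  [[13, 0, 0], [0, 2.7, -7.3], 1],
  [[17, 0, 0], [0, 3.6, -9.7], 1],
  [[17, 0, 0], [0, 3.6, -9.7], 1],
])

```text
clock: 11.75
tool_pos: [0.5884, 0.0183, 0.1912]
orientation: [93.4, 89.9, -84.3]
force: [-1.5, -0.2, -1.4]
opening: 0.0221
```

Run:
```python
from h import *
plan(((.585,.0190,.185),2.5),((.6412,.0190,.183),2.5))
```

```text
at [0.5884 0.0183 0.1912] jaw -177.7 F [-1.5 -0.2 -1.4] open 0.0221 t 11.8 q [ 21.  14. -14.   0. -63. -19.]
  turn [-0.2 -0.  -0.1] shift [ 0.62 -0.09  0.33] rows>= 1
  turn [0. 0. 0.] shift [ 0.2   0.25 -5.61] rows>= 2
```

Request:
servo_tool([
  [[0, 0, 0], [0.2, 0, -1.3], 1],
  [[0, 0, 0], [0.4, 0.1, -2.6], 1],
  [[0, 0, 0], [0.6, 0.1, -3.9], 1],
  [[0, 0, 0], [0.8, 0.15, -5.25], 1],
  [[0, 0, 0], [0.8, 0.15, -5.25], 1],
])

```text
clock: 12.25
tool_pos: [0.6424, 0.0189, 0.1823]
orientation: [79.5, 89.9, -98.2]
force: [-0.5, -0.3, -0.8]
opening: 0.0217
```

Request:
servo_tool([
  [[0, 0, 0], [0, 0, 0], 1],
  [[0, 0, 0], [0, 0, 0], 1],
  [[0, 0, 0], [0, 0, 0], 1],
])

```text
clock: 12.55
tool_pos: [0.6421, 0.0189, 0.1825]
orientation: [83.0, 89.9, -94.7]
force: [-0.2, 0.7, -0.3]
opening: 0.0218
```

Run:
```python
from h import *
plan(((.6412,.0190,.155),2.5),((.6412,.0190,.14),2.5))
```

```text
at [0.6421 0.0189 0.1825] jaw -177.7 F [-0.2  0.7 -0.3] open 0.0218 t 12.6 q [ 19.  19.  -7.   0. -64. -17.]
  turn [-0.2  0.  -0.1] shift [ 2.75 -0.02  0.09] rows>= 1
  turn [0. 0. 0.] shift [ 1.5  0.  -0. ] rows>= 1
```

Request:
servo_tool([
  [[0, 0, 0], [0.7, 0, 0.05], 1],
  [[0, 0, 0], [1.4, 0, 0.05], 1],
  [[0, 0, 0], [2.1, 0, 0.05], 1],
  [[0, 0, 0], [2.6, 0, 0.05], 1],
  [[0, 0, 0], [2.6, 0, 0.05], 1],
])

```text
clock: 13.05
tool_pos: [0.641, 0.0187, 0.1552]
orientation: [48.2, 89.8, -129.5]
force: [0.2, 0.8, -0.6]
opening: 0.0218
```

Request:
servo_tool([
  [[0, 0, 0], [0.5, 0, 0], 1],
  [[0, 0, 0], [1, 0, 0], 1],
  [[0, 0, 0], [1.5, 0, 0], 1],
  [[0, 0, 0], [1.8, 0, 0], 1],
  [[0, 0, 0], [1.8, 0, 0], 1],
])

```text
clock: 13.55
tool_pos: [0.6407, 0.0186, 0.1366]
orientation: [40.5, 89.8, -137.2]
force: [-0.8, 0.4, -1.0]
opening: 0.022
```

Free travel past the rail edge. On down to the seat (z≈0.116).

Request:
servo_tool([
  [[0, 0, 0], [0.5, 0, 0], 1],
  [[0, 0, 0], [1, 0, 0], 1],
  [[0, 0, 0], [1.4, 0, 0], 1],
  [[0, 0, 0], [1.7, 0, 0], 1],
  [[0, 0, 0], [1.7, 0, 0], 1],
])

```text
clock: 14.05
tool_pos: [0.6404, 0.0185, 0.119]
orientation: [36.7, 89.7, -141.0]
force: [-0.3, 0.7, -0.6]
opening: 0.0223
```

Request:
servo_tool([
  [[0, 0, 0], [0.1, 0, 0], 1],
  [[0, 0, 0], [0.2, 0, 0], 1],
  [[0, 0, 0], [0.3, 0, 0], 1],
  [[0, 0, 0], [0.35, 0, 0], 1],
  [[0, 0, 0], [0.35, 0, 0], 1],
])

```text
clock: 14.55
tool_pos: [0.6405, 0.0185, 0.1159]
orientation: [39.5, 89.8, -138.2]
force: [-1.0, 0.1, 1.7]
opening: 0.022
```

Request:
servo_tool([
  [[0, 0, 0], [0.1, 0, 0], 2.4],
  [[0, 0, 0], [0.1, 0, 0], 3],
  [[0, 0, 0], [0, 0, 0], 4],
  [[0, 0, 0], [0, 0, 0], 4.5],
  [[0, 0, 0], [0, 0, 0], 4.5],
])

```text
clock: 15.05
tool_pos: [0.6405, 0.0185, 0.1159]
orientation: [39.5, 89.8, -138.2]
force: [-0.7, 0.5, -0.1]
opening: 0.0438
```

Request:
servo_tool([
  [[0, 0, 0], [-1, 0, 0], 4.5],
  [[0, 0, 0], [-3, 0, 0], 4.5],
  [[0, 0, 0], [-6, 0, 0], 4.5],
  [[0, 0, 0], [-8.5, 0, 0], 4.5],
  [[0, 0, 0], [-8.5, 0, 0], 4.5],
])

```text
clock: 15.55
tool_pos: [0.6431, 0.019, 0.2061]
orientation: [154.0, 89.7, -23.7]
force: [0.3, -0.2, 0.8]
opening: 0.045
```

Run:
```python
from h import *
plan(((.52,.16,.20),8),((.3957,.3,.17),11),((.3957,.3,.089),11))
```

```text
at [0.6431 0.019  0.2061] jaw -177.7 F [ 0.3 -0.2  0.8] open 0.045 t 15.6 q [ 19.  18.  -6.   0. -66. -17.]
  turn [-5.7 -0.2 -0.1] shift [  0.54 -14.59  11.73] rows>= 4
  turn [-3.  0.  0.] shift [  3.   -15.59  10.36] rows>= 4
  turn [0. 0. 0.] shift [ 8.1  0.  -0. ] rows>= 2
```

Request:
servo_tool([
  [[-2, 0, 0], [0, -3.7, 3], 5],
  [[-4, 0, 0], [0.5, -7.3, 5.9], 5],
  [[-5.7, -0.2, 0], [0.5, -11, 8.8], 5],
  [[-5.7, -0.2, 0], [0.5, -14.6, 11.7], 5],
  [[-5.7, -0.2, 0], [0.5, -14.6, 11.7], 5],
])

```text
clock: 16.05
tool_pos: [0.5176, 0.1631, 0.2012]
orientation: [138.7, 89.9, -33.0]
force: [-0.1, 0.5, 0.4]
opening: 0.0503
```

Request:
servo_tool([
  [[-1, 0, 0], [0.8, -3.9, 2.6], 5],
  [[-2, 0, 0], [1.5, -7.8, 5.2], 5],
  [[-3, 0, 0], [2.3, -11.7, 7.8], 5],
  [[-3, 0, 0], [3, -15.6, 10.4], 5],
  [[-3, 0, 0], [3, -15.6, 10.4], 5],
])

```text
clock: 16.55
tool_pos: [0.3896, 0.3054, 0.1707]
orientation: [146.3, 89.9, -22.2]
force: [0.8, -0.1, -0.6]
opening: 0.0501
```

Request:
servo_tool([
  [[0, 0, 0], [0, 0, 0], 5],
  [[0, 0, 0], [0, 0, 0], 5],
])

```text
clock: 16.75
tool_pos: [0.3898, 0.3054, 0.171]
orientation: [158.3, 89.9, -10.2]
force: [-0.4, -0.9, -0.2]
opening: 0.05
```

Run:
```python
from h import *
plan(((.3957,.3,.089),11))
t=snap('top','t7');s=snap('side','s7')
b=cv2.resize(s['image'][120:310,130:320],None,fx=3,fy=3,interpolation=2)
cv2.imwrite('pics/v6.png',b[:,:,::-1])
```

```text
at [0.3898 0.3054 0.171 ] jaw -168.5 F [-0.4 -0.9 -0.2] open 0.05 t 16.8 q [ 61.   6. -26.   0. -58. -49.]
  turn [ 0.5 -0.1 -0. ] shift [ 8.2   0.64 -0.46] rows>= 2
```

View pics/v6.png

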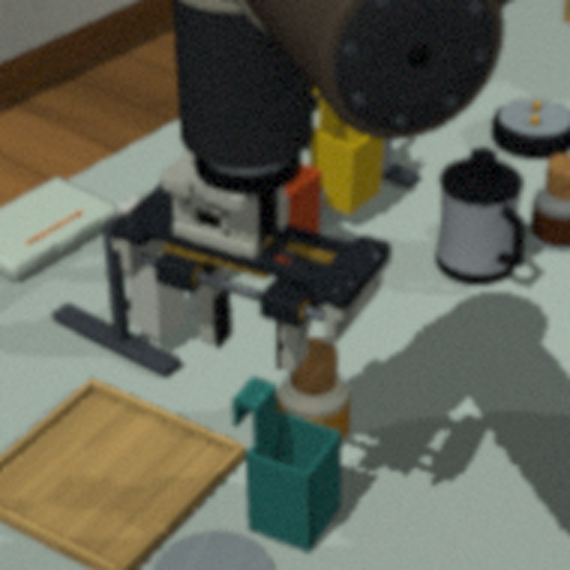

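Red and yellow are both hanging, teal is where it was (crown at (255,397)), and the jar is undisturbed. Down on teal.

Request:
servo_tool([
  [[0.5, 0, 0], [1, 0.6, -0.45], 5],
  [[0.5, 0, 0], [3, 0.6, -0.45], 5],
  [[0.5, 0, 0], [5, 0.6, -0.45], 5],
  [[0.5, 0, 0], [7, 0.6, -0.45], 5],
  [[0.5, 0, 0], [7.8, 0.6, -0.45], 5],
])

```text
clock: 17.35
tool_pos: [0.3959, 0.2976, 0.0906]
orientation: [61.5, 89.8, -107.7]
force: [0.1, -0.6, 0.3]
opening: 0.0501
```

Request:
servo_tool([
  [[0, 0, 0], [0, 0, 0], 5],
  [[0, 0, 0], [0, 0, 0], 3],
  [[0, 0, 0], [0, 0, 0], 1],
  [[0, 0, 0], [0, 0, 0], 1],
  [[0, 0, 0], [0, 0, 0], 1],
])

```text
clock: 17.85
tool_pos: [0.3961, 0.298, 0.0912]
orientation: [70.8, 89.9, -98.4]
force: [-0.6, -0.3, 0.5]
opening: 0.0236
```

Run:
```python
from h import *
plan(((.3957,.3,.20),11),((.52,.26,.20),6),((.578,.1355,.19),2.5),((.6358,.1355,.183),2.5))
```

```text
at [0.3961 0.298  0.0912] jaw -169.2 F [-0.6 -0.3  0.5] open 0.0236 t 17.9 q [ 60.  12. -32.   0. -47. -49.]
  turn [-0.2  0.  -0.1] shift [-1.088e+01 -1.900e-01  1.000e-02] rows>= 3
  turn [5. 0. 0.] shift [  0.     6.3  -11.44] rows>= 3
  turn [3.5 0.  0. ] shift [ 1.   12.99 -4.47] rows>= 3
  turn [0. 0. 0.] shift [ 0.7   0.25 -5.77] rows>= 2
```

Request:
servo_tool([
  [[0, 0, 0], [0, 0, 0], 1],
  [[0, 0, 0], [-2, 0, 0], 1],
  [[0, 0, 0], [-6, 0, 0], 1],
  [[0, 0, 0], [-10.9, 0, 0], 1],
  [[0, 0, 0], [-10.9, 0, 0], 1],
])

```text
clock: 18.35
tool_pos: [0.3986, 0.301, 0.2068]
orientation: [-149.1, 89.5, 41.8]
force: [0.4, -0.4, -1.1]
opening: 0.0215
```

Request:
servo_tool([
  [[1.5, 0, 0], [0, 1.6, -2.8], 1],
  [[3, 0, 0], [0, 3.2, -5.6], 1],
  [[5, 0, 0], [0, 4.8, -8.6], 1],
  [[5, 0, 0], [0, 6.3, -11.4], 1],
  [[5, 0, 0], [0, 6.3, -11.4], 1],
])

```text
clock: 18.85
tool_pos: [0.525, 0.2596, 0.2063]
orientation: [-147.7, 89.5, 38.0]
force: [-0.7, -1.2, -1.3]
opening: 0.0218
```

Run:
```python
from h import *
plan(((.578,.1345,.19),2.5))
```

```text
at [0.525  0.2596 0.2063] jaw -174.2 F [-0.7 -1.2 -1.3] open 0.0218 t 18.9 q [ 45.  13. -13.   0. -64. -40.]
  turn [ 3.3 -0.4  0.3] shift [ 1.6  12.99 -4.  ] rows>= 3
```

Request:
servo_tool([
  [[1, 0, 0], [0.4, 3.2, -1], 1],
  [[2, 0, 0], [0.8, 6.5, -2], 1],
  [[3.3, -0.4, 0.3], [1.2, 9.8, -3], 1],
  [[3.3, -0.4, 0.3], [1.6, 13, -4], 1],
  [[3.3, -0.4, 0.3], [1.6, 13, -4], 1],
])

```text
clock: 19.35
tool_pos: [0.5779, 0.1314, 0.1886]
orientation: [38.7, 89.9, -139.0]
force: [-0.5, -0.0, -1.7]
opening: 0.0218
```

Request:
servo_tool([
  [[0, 0, 0], [0, 0, 0], 1],
  [[0, 0, 0], [0, 0, 0], 1],
  [[0, 0, 0], [0, 0, 0], 1],
])

```text
clock: 19.65
tool_pos: [0.5775, 0.1322, 0.1886]
orientation: [35.4, 89.9, -142.2]
force: [-1.1, 0.7, -2.1]
opening: 0.0217
```

Run:
```python
from h import *
plan(((.6358,.1345,.183),2.5))
s=snap('side','s8')
b=cv2.resize(s['image'][120:240,150:280],None,fx=5,fy=5,interpolation=2)
cv2.imwrite('pics/v7.png',b[:,:,::-1])
```

```text
at [0.5775 0.1322 0.1886] jaw -177.6 F [-1.1  0.7 -2.1] open 0.0217 t 19.6 q [ 32.  14. -13.   0. -63. -29.]
  turn [-0.1  0.1 -0.1] shift [ 0.55  0.01 -5.83] rows>= 2
```

View pics/v7.png

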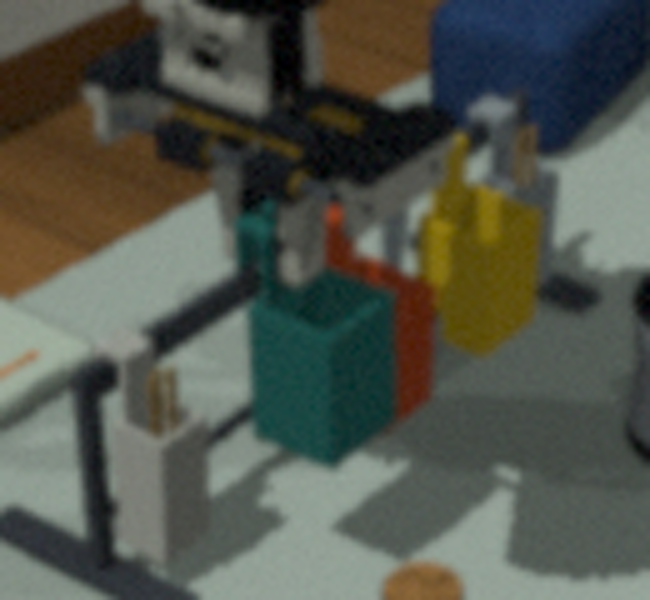

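Teal is held in front of its gap, with hung4 to its left at (160,460) and red behind. Forward, then lower.

Request:
servo_tool([
  [[0, 0, 0], [0.2, 0, -1.4], 1],
  [[0, 0, 0], [0.4, 0, -2.8], 1],
  [[0, 0, 0], [0.5, 0, -4.2], 1],
  [[0, 0, 0], [0.5, 0, -5.75], 1],
  [[0, 0, 0], [0.5, 0, -5.75], 1],
])

```text
clock: 20.2
tool_pos: [0.6374, 0.1349, 0.1826]
orientation: [46.3, 89.9, -131.3]
force: [-0.4, 0.4, -2.6]
opening: 0.0218
```

Request:
servo_tool([
  [[0, 0, 0], [0, 0, 0], 1],
  [[0, 0, 0], [0, 0, 0], 1],
  [[0, 0, 0], [0, 0, 0], 1],
])

```text
clock: 20.5
tool_pos: [0.6372, 0.1349, 0.1825]
orientation: [43.0, 89.8, -134.6]
force: [-0.2, -0.1, -1.7]
opening: 0.0218
```

Run:
```python
from h import *
plan(((.6356,.1345,.155),2.5),((.6356,.1345,.14),2.5))
```

```text
at [0.6372 0.1349 0.1825] jaw -177.6 F [-0.2 -0.1 -1.7] open 0.0218 t 20.5 q [ 29.  20.  -6.   0. -64. -27.]
  turn [-0.1  0.1 -0.1] shift [2.75 0.03 0.15] rows>= 1
  turn [0. 0. 0.] shift [ 1.5  0.  -0. ] rows>= 1
```

Request:
servo_tool([
  [[0, 0, 0], [0.7, 0, 0.1], 1],
  [[0, 0, 0], [1.4, 0, 0.1], 1],
  [[0, 0, 0], [2.1, 0, 0.1], 1],
  [[0, 0, 0], [2.6, 0, 0.1], 1],
  [[0, 0, 0], [2.6, 0, 0.1], 1],
])

```text
clock: 21.0
tool_pos: [0.6355, 0.1347, 0.1553]
orientation: [33.9, 89.7, -143.7]
force: [-0.5, -1.4, -0.8]
opening: 0.0218
```

Request:
servo_tool([
  [[0, 0, 0], [0.5, 0, 0], 1],
  [[0, 0, 0], [1, 0, 0], 1],
  [[0, 0, 0], [1.5, 0, 0], 1],
  [[0, 0, 0], [1.8, 0, 0], 1],
  [[0, 0, 0], [1.8, 0, 0], 1],
])

```text
clock: 21.5
tool_pos: [0.6352, 0.1345, 0.1366]
orientation: [32.3, 89.7, -145.3]
force: [-0.2, -0.4, -1.3]
opening: 0.0217
```

Request:
servo_tool([
  [[0, 0, 0], [0.5, 0, 0], 1],
  [[0, 0, 0], [1, 0, 0], 1],
  [[0, 0, 0], [1.4, 0, 0], 1],
  [[0, 0, 0], [1.7, 0, 0], 1],
  [[0, 0, 0], [1.7, 0, 0], 1],
])

```text
clock: 22.0
tool_pos: [0.6351, 0.1344, 0.1191]
orientation: [32.4, 89.7, -145.2]
force: [1.1, -1.1, -3.6]
opening: 0.0216
```

Request:
servo_tool([
  [[0, 0, 0], [0.1, 0, 0], 1],
  [[0, 0, 0], [0.2, 0, 0], 1],
  [[0, 0, 0], [0.3, 0, 0], 1],
  [[0, 0, 0], [0.35, 0, 0], 1],
  [[0, 0, 0], [0.35, 0, 0], 1],
])

```text
clock: 22.5
tool_pos: [0.6351, 0.1344, 0.1162]
orientation: [34.0, 89.7, -143.6]
force: [-1.8, 0.4, 3.4]
opening: 0.0216
```

Request:
servo_tool([
  [[0, 0, 0], [0.1, 0, 0], 2.4],
  [[0, 0, 0], [0.1, 0, 0], 3],
  [[0, 0, 0], [0, 0, 0], 4],
  [[0, 0, 0], [0, 0, 0], 4.5],
  [[0, 0, 0], [0, 0, 0], 4.5],
])

```text
clock: 23.0
tool_pos: [0.6351, 0.1344, 0.1161]
orientation: [33.9, 89.7, -143.7]
force: [0.2, 0.1, 0.3]
opening: 0.0437
```

Request:
servo_tool([
  [[0, 0, 0], [-1, 0, 0], 4.5],
  [[0, 0, 0], [-3, 0, 0], 4.5],
  [[0, 0, 0], [-6, 0, 0], 4.5],
  [[0, 0, 0], [-9, 0, 0], 4.5],
  [[0, 0, 0], [-9, 0, 0], 4.5],
])

```text
clock: 23.5
tool_pos: [0.6381, 0.1353, 0.2121]
orientation: [165.6, 89.8, -12.0]
force: [0.7, 0.2, 0.3]
opening: 0.045
```

Request:
servo_tool([
  [[0, 0, 0], [0, -3, 3], 7],
  [[0, 0, 0], [0, -6, 6], 7],
  [[0, 0, 0], [0, -6, 9], 7],
  [[0, 0, 0], [0, -6, 9], 7],
])

```text
clock: 23.9
tool_pos: [0.5428, 0.192, 0.2127]
orientation: [-179.7, 89.8, 2.8]
force: [0.5, -0.4, 0.8]
opening: 0.0682
```

Run:
```python
from h import *
plan(((.417,.2,.16),30))
t=snap('top','t9');s=snap('side','s9')
for im,box in ((t,(150,195,345,260)),(s,(210,150,340,290))):
    h=cv2.cvtColor(cv2.GaussianBlur(im['image'],(3,3),0),cv2.COLOR_RGB2HSV); m=cv2.inRange(h,(6,90,70),(18,220,255)); k=np.zeros_like(m);x0,y0,x1,y1=box;k[y0:y1,x0:x1]=m[y0:y1,x0:x1]
    n,_,st,c=cv2.connectedComponentsWithStats(k)
    print([(st[i].tolist(),c[i].round(1).tolist()) for i in range(1,n) if st[i,4]>25])
a=cv2.resize(t['image'][110:270,90:410],None,fx=2,fy=2,interpolation=2);b=cv2.resize(s['image'][120:290,110:350],None,fx=2,fy=2,interpolation=2)
c=np.zeros((660,640,3),np.uint8);c[:320]=a;c[320:,:480]=b; cv2.imwrite('pics/v8.png',c[:600,:,::-1])
```

```text
at [0.5428 0.192  0.2127] jaw -177.5 F [ 0.5 -0.4  0.8] open 0.0682 t 23.9 q [ 39.  12. -14.   0. -65. -37.]
  turn [-27.5  -0.2  -0. ] shift [ 5.23 -1.36 12.55] rows>= 4
[([184, 215, 5, 15, 26], [187.0, 222.3]), ([166, 217, 16, 15, 198], [173.4, 223.8]), ([318, 223, 16, 15, 196], [325.6, 230.1])]
[([210, 171, 28, 37, 637], [224.2, 188.4]), ([313, 171, 12, 15, 151], [318.0, 178.1]), ([227, 233, 15, 18, 232], [234.1, 241.7])]
```

View pics/v8.png

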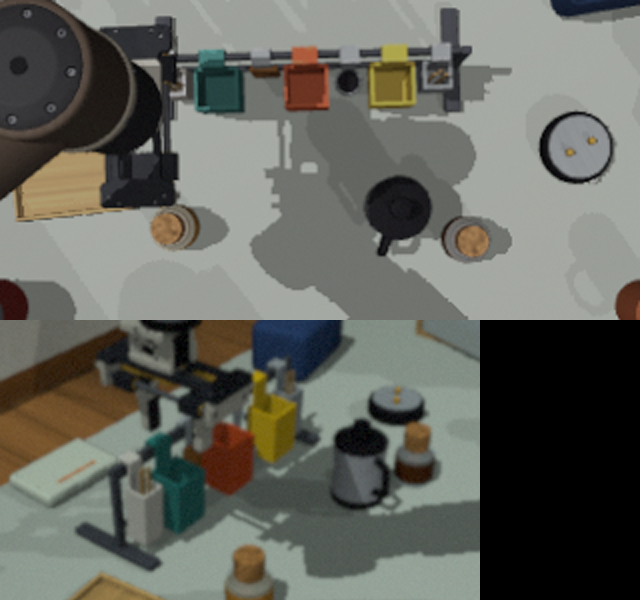

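All three caddies hang, the rail items are in place, and the corks match the first measurement. Now the amber jar, to the tray's left half.

Run:
```python
from h import *
plan(((.4175,.199,.13),7),((.4175,.199,.058),7),((.4175,.199,.16),7),((.508,.397,.16),7),((.508,.397,.066),7))
```

```text
at [0.5455 0.1919 0.2128] jaw -177.5 F [ 0.3 -1.2  0.6] open 0.0694 t 24.0 q [ 39.  12. -13.   0. -65. -36.]
  turn [-4.5 -0.3 -0. ] shift [ 8.21 -1.27 12.79] rows>= 4
  turn [0. 0. 0.] shift [7.2 0.  0. ] rows>= 2
  turn [0. 0. 0.] shift [-10.2   0.   -0. ] rows>= 3
  turn [0. 0. 0.] shift [  0.   -18.55 -11.4 ] rows>= 5
  turn [0. 0. 0.] shift [9.4 0.  0. ] rows>= 2
```

Request:
servo_tool([
  [[-1.5, 0, 0], [1, -0.4, 3.2], 7],
  [[-3, 0, 0], [3, -0.8, 6.4], 7],
  [[-4.5, -0.3, 0], [5, -1.3, 9.6], 7],
  [[-4.5, -0.3, 0], [7, -1.3, 12.8], 7],
  [[-4.5, -0.3, 0], [7, -1.3, 12.8], 7],
])

```text
clock: 24.5
tool_pos: [0.4137, 0.1972, 0.1397]
orientation: [28.8, 89.7, -144.3]
force: [-0.3, -0.3, 0.6]
opening: 0.0698
```

Request:
servo_tool([
  [[0, 0, 0], [0, 0, 0], 7],
  [[0, 0, 0], [0, 0, 0], 7],
  [[0, 0, 0], [0, 0, 0], 7],
])

```text
clock: 24.8
tool_pos: [0.4148, 0.1976, 0.1402]
orientation: [28.9, 89.7, -144.2]
force: [0.6, -0.6, 0.0]
opening: 0.0696
```

Run:
```python
from h import *
plan(((.4175,.199,.058),7))
```

```text
at [0.4148 0.1976 0.1402] jaw -173.1 F [ 0.6 -0.6  0. ] open 0.0696 t 24.8 q [ 50.   5. -32.  -0. -53. -43.]
  turn [-0.1  0.2 -0.1] shift [ 8.22 -0.13 -0.32] rows>= 2
```

Request:
servo_tool([
  [[0, 0, 0], [2, -0.1, -0.3], 7],
  [[0, 0.2, 0], [4, -0.1, -0.3], 7],
  [[0, 0.2, 0], [6, -0.1, -0.3], 7],
  [[0, 0.2, 0], [8, -0.1, -0.3], 7],
  [[0, 0.2, 0], [8, -0.1, -0.3], 7],
])

```text
clock: 25.3
tool_pos: [0.4169, 0.1976, 0.0583]
orientation: [52.2, 89.7, -120.9]
force: [0.3, -0.8, 0.8]
opening: 0.07
```

Request:
servo_tool([
  [[0, 0, 0], [0, 0, 0], 5],
  [[0, 0, 0], [0, 0, 0], 3],
  [[0, 0, 0], [0, 0, 0], 3],
  [[0, 0, 0], [0, 0, 0], 3],
  [[0, 0, 0], [0, 0, 0], 3],
])

```text
clock: 25.8
tool_pos: [0.4172, 0.1979, 0.0589]
orientation: [55.4, 89.7, -117.7]
force: [-1.3, 0.0, 4.4]
opening: 0.0417
```

Run:
```python
from h import *
plan(((.4175,.199,.16),7),((.508,.397,.16),7),((.508,.397,.066),7))
```

```text
at [0.4172 0.1979 0.0589] jaw -173.1 F [-1.3  0.   4.4] open 0.0417 t 25.8 q [ 50.  11. -38.   0. -41. -43.]
  turn [-0.1  0.2 -0.2] shift [-10.11  -0.06  -0.02] rows>= 3
  turn [0. 0. 0.] shift [  0.   -18.55 -11.4 ] rows>= 5
  turn [0. 0. 0.] shift [9.4 0.  0. ] rows>= 2
```

Gripped at 41.7 mm. Lift and carry to the tray.

Request:
servo_tool([
  [[0, 0, 0], [-2, 0, 0], 3],
  [[0, 0, 0], [-5, 0, 0], 3],
  [[0, 0, 0], [-8, 0, 0], 3],
  [[0, 0, 0], [-10, 0, 0], 3],
  [[0, 0, 0], [-10, 0, 0], 3],
])

```text
clock: 26.3
tool_pos: [0.4186, 0.1995, 0.1617]
orientation: [158.3, 89.9, -14.8]
force: [-0.3, 1.6, -2.5]
opening: 0.0414
```

Request:
servo_tool([
  [[0, 0, 0], [0, -3, -1.8], 3],
  [[0, 0, 0], [0, -7, -4.3], 3],
  [[0, 0, 0], [0, -11, -6.8], 3],
  [[0, 0, 0], [0, -15, -9.2], 3],
  [[0, 0, 0], [0, -18.2, -11.2], 3],
])

```text
clock: 26.8
tool_pos: [0.5082, 0.3954, 0.1598]
orientation: [90.1, 89.9, -83.1]
force: [-0.4, -0.1, -2.2]
opening: 0.0418
```

Request:
servo_tool([
  [[0, 0, 0], [0, 0, 0], 3],
  [[0, 0, 0], [0, 0, 0], 3],
  [[0, 0, 0], [0, 0, 0], 3],
])

```text
clock: 27.1
tool_pos: [0.5074, 0.3942, 0.1585]
orientation: [60.0, 89.8, -113.2]
force: [0.5, -1.2, -1.9]
opening: 0.0415
```

Run:
```python
from h import *
plan(((.508,.397,.07),7))
```

```text
at [0.5074 0.3942 0.1585] jaw -173.1 F [ 0.5 -1.2 -1.9] open 0.0415 t 27.1 q [ 55.  20.  -9.   0. -61. -48.]
  turn [-0.1  0.1 -0.2] shift [ 8.85 -0.3  -0.11] rows>= 2
```

Request:
servo_tool([
  [[0, 0, 0], [2, -0.3, 0], 3],
  [[0, 0, 0], [4, -0.3, 0], 3],
  [[0, 0, 0], [6, -0.3, 0], 3],
  [[0, 0, 0], [8, -0.3, 0], 3],
  [[0, 0, 0], [8.6, -0.3, 0], 3],
])

```text
clock: 27.6
tool_pos: [0.5056, 0.3948, 0.0707]
orientation: [49.8, 89.6, -123.4]
force: [-0.1, -0.3, -2.9]
opening: 0.0414
```

Request:
servo_tool([
  [[0, 0, 0], [0.2, 0, 0], 3],
  [[0, 0, 0], [0.4, 0, 0], 3],
  [[0, 0, 0], [0.5, 0, 0], 3],
  [[0, 0, 0], [0.5, 0, 0], 3],
])

```text
clock: 28.0
tool_pos: [0.5058, 0.3951, 0.0665]
orientation: [50.7, 89.7, -122.4]
force: [0.2, 0.2, -2.5]
opening: 0.0418
```

Request:
servo_tool([
  [[0, 0, 0], [0.1, 0, 0], 3],
  [[0, 0, 0], [0.2, 0, 0], 3],
  [[0, 0, 0], [0.2, 0, 0], 3],
])

```text
clock: 28.3
tool_pos: [0.506, 0.3953, 0.065]
orientation: [53.1, 89.7, -120.1]
force: [-0.8, 0.1, 1.8]
opening: 0.0415
```

Request:
servo_tool([
  [[0, 0, 0], [0, 0, 0], 4.5],
  [[0, 0, 0], [0, 0, 0], 5],
  [[0, 0, 0], [0, 0, 0], 6],
  [[0, 0, 0], [0, 0, 0], 7],
  [[0, 0, 0], [0, 0, 0], 7],
])

```text
clock: 28.8
tool_pos: [0.5061, 0.3953, 0.065]
orientation: [53.8, 89.7, -119.4]
force: [0.3, 0.7, -0.1]
opening: 0.0671
```

Request:
servo_tool([
  [[0, 0, 0], [-2, 0, 0], 7],
  [[0, 0, 0], [-5, 0, 0], 7],
  [[0, 0, 0], [-9, 0, 0], 7],
  [[0, 0, 0], [-13, 0, 0], 7],
  [[0, 0, 0], [-13, 0, 0], 7],
])

```text
clock: 29.3
tool_pos: [0.5088, 0.3981, 0.2018]
orientation: [-156.9, 89.7, 30.0]
force: [0.4, 0.1, 0.5]
opening: 0.0696
```

```bash
cat > corks.py <<'E'
from h import *
def corks():
    out=[]
    for n,box in (('top',(90,140,400,262)),('side',(110,140,345,310))):
        im=snap(n); h=cv2.cvtColor(cv2.GaussianBlur(im['image'],(3,3),0),cv2.COLOR_RGB2HSV); m=cv2.inRange(h,(6,90,70),(16,220,255)); k=np.zeros_like(m);x0,y0,x1,y1=box;k[y0:y1,x0:x1]=m[y0:y1,x0:x1]
        q,_,st,c=cv2.connectedComponentsWithStats(k)
        for i in range(1,q):
            if 90<st[i,4]<900: print(n,st[i].tolist(),'->',plane(im,[c[i]],.092 if n=='top' else .075)[0].round(3))
E
python3 - <<'E'
from corks import *
corks(); plan(((.40,.1,.22),5),((.406,-.206,.22),0))
E
```

```text
top [231, 140, 24, 25, 499] -> [0.607 0.019 0.092]
top [94, 182, 16, 16, 192] -> [0.505 0.398 0.092]
top [318, 223, 16, 15, 198] -> [ 0.406 -0.204  0.092]
at [0.5066 0.3964 0.1963] jaw -173.2 F [-0.7  0.3 -0.6] open 0.0701 t 29.4 q [ 55.  19.  -6.   0. -65. -49.]
  turn [ 1.8  0.1 -0.1] shift [-2.3  28.16 14.11] rows>= 7
  turn [5. 0. 0.] shift [-0.   30.54  2.07] rows>= 7
```

The amber jar stands in the tray at (0.505, 0.398) and the cocoa jar is still at (0.406, -0.204). Going to it.

Request:
servo_tool([
  [[0, 0, 0], [-1, 5, 2.5], 7],
  [[1, 0, 0], [-2, 10, 5], 7],
  [[2, 0, 0], [-2.3, 15, 7.5], 7],
  [[2, 0, 0], [-2.3, 20, 10], 7],
  [[2, 0, 0], [-2.3, 22, 11], 7],
])

```text
clock: 29.9
tool_pos: [0.422, 0.1626, 0.2186]
orientation: [46.0, 89.8, -129.2]
force: [1.5, -1.0, 0.8]
opening: 0.07
```

Run:
```python
from h import *
plan(((.43,-.05,.22),2),((.407,-.2045,.15),0))
```

```text
at [0.422  0.1626 0.2186] jaw -175.2 F [ 1.5 -1.   0.8] open 0.07 t 29.9 q [ 46.  -1. -27.   0. -64. -41.]
  turn [ 2.8  0.2 -0.2] shift [-0.07 21.25  0.99] rows>= 5
  turn [2. 0. 0.] shift [ 7.   15.36  2.84] rows>= 4
```

Request:
servo_tool([
  [[1, 0, 0], [0, 4.3, 0.2], 7],
  [[2, 0, 0], [0, 8.6, 0.4], 7],
  [[2.8, 0, 0], [0, 12.9, 0.6], 7],
  [[2.8, 0, 0], [0, 17.2, 0.8], 7],
  [[2.8, 0, 0], [0, 21.2, 1], 7],
])

```text
clock: 30.4
tool_pos: [0.4288, -0.0514, 0.2183]
orientation: [37.9, 89.7, -140.0]
force: [1.1, -0.2, 0.7]
opening: 0.0702
```

Request:
servo_tool([
  [[1, 0, 0], [1, 4, 0.7], 7],
  [[2, 0, 0], [3, 8, 1.4], 7],
  [[2, 0, 0], [5, 12, 2.1], 7],
  [[2, 0, 0], [7, 15.4, 2.8], 7],
  [[2, 0, 0], [7, 15.4, 2.8], 7],
])

```text
clock: 30.9
tool_pos: [0.4022, -0.2089, 0.1451]
orientation: [12.0, 89.3, -168.3]
force: [-0.4, -0.6, 0.7]
opening: 0.0699
```

Request:
servo_tool([
  [[0, 0, 0], [0, 0, 0], 7],
  [[0, 0, 0], [0, 0, 0], 7],
  [[0, 0, 0], [0, 0, 0], 7],
])

```text
clock: 31.2
tool_pos: [0.4026, -0.2082, 0.1453]
orientation: [12.5, 89.3, -167.7]
force: [0.4, -0.6, 0.9]
opening: 0.07
```

Run:
```python
from corks import *
plan(((.4065,-.2045,.058),0)); corks()
```

```text
at [ 0.4026 -0.2082  0.1453] jaw 179.8 F [ 0.4 -0.6  0.9] open 0.07 t 31.2 q [ -2.   4. -33.   0. -54.   2.]
  turn [-0.2  0.6 -0.1] shift [ 8.72 -0.39 -0.48] rows>= 2
top [231, 140, 24, 25, 530] -> [0.608 0.019 0.092]
top [94, 182, 16, 16, 188] -> [0.505 0.398 0.092]
```

```bash
sed -i 's/(16,220,255)/(18,220,255)/' corks.py
python3 - <<'E'
from corks import *
corks()
E
```

```text
top [231, 140, 24, 25, 530] -> [0.608 0.019 0.092]
side [202, 160, 36, 48, 891] -> [0.617 0.017 0.075]
side [313, 172, 12, 14, 126] -> [ 0.407 -0.215  0.075]
side [144, 255, 19, 22, 290] -> [0.516 0.391 0.075]
```

Request:
servo_tool([
  [[0, 0.3, 0], [0.5, -0.4, -0.4], 7],
  [[0, 0.6, 0], [1.5, -0.4, -0.4], 7],
  [[0, 0.6, 0], [2.5, -0.4, -0.4], 7],
  [[0, 0.6, 0], [2.5, -0.4, -0.4], 7],
])

```text
clock: 31.8
tool_pos: [0.4056, -0.204, 0.1191]
orientation: [40.3, 89.8, -139.9]
force: [-1.2, -0.7, 0.3]
opening: 0.0697
```

Request:
servo_tool([
  [[0, 0, 0], [1.5, 0, 0], 7],
  [[0, 0, 0], [3, 0, 0], 7],
  [[0, 0, 0], [4.5, 0, 0], 7],
  [[0, 0, 0], [5.9, 0, 0], 7],
  [[0, 0, 0], [5.9, 0, 0], 7],
])

```text
clock: 32.3
tool_pos: [0.4043, -0.2039, 0.0587]
orientation: [17.7, 89.7, -162.5]
force: [-1.1, -0.8, 0.5]
opening: 0.0701
```

Request:
servo_tool([
  [[0, 0, 0], [0, 0, 0], 5],
  [[0, 0, 0], [0, 0, 0], 3],
  [[0, 0, 0], [0, 0, 0], 3],
  [[0, 0, 0], [0, 0, 0], 3],
  [[0, 0, 0], [0, 0, 0], 3],
])

```text
clock: 32.8
tool_pos: [0.405, -0.204, 0.0592]
orientation: [26.0, 89.7, -154.1]
force: [1.3, 0.6, 1.4]
opening: 0.0417
```

Run:
```python
from corks import *
plan(((.406,-.2045,.22),0),((.43,0,.22),3),((.48,.20,.22),6),((.518,.318,.18),7),((.518,.318,.075),7)); corks()
```

```text
at [ 0.405  -0.204   0.0592] jaw 179.8 F [1.3 0.6 1.4] open 0.0417 t 32.8 q [ -2.  11. -39.   0. -41.   1.]
  turn [-0.2  0.2 -0.1] shift [-16.08   0.08  -0.03] rows>= 4
  turn [-3.  0.  0.] shift [  0.   -20.45  -2.4 ] rows>= 5
  turn [-3.  0.  0.] shift [  0.   -19.71  -6.04] rows>= 5
  turn [-1.  0.  0.] shift [  4.   -11.34  -5.01] rows>= 3
  turn [0. 0. 0.] shift [10.5  0.   0. ] rows>= 3
top [231, 140, 24, 25, 517] -> [0.607 0.019 0.092]
side [110, 142, 20, 15, 107] -> [1.049 0.065 0.075]
side [314, 172, 9, 14, 98] -> [ 0.408 -0.208  0.075]
side [144, 255, 18, 21, 292] -> [0.515 0.391 0.075]
```

Gripped (41.7 mm). Lift clear of the jug knob and carry.

Request:
servo_tool([
  [[0, 0, 0], [-3, 0, 0], 3],
  [[0, 0, 0], [-7, 0, 0], 3],
  [[0, 0, 0], [-11, 0, 0], 3],
  [[0, 0, 0], [-15, 0, 0], 3],
  [[0, 0, 0], [-17, 0, 0], 3],
])

```text
clock: 33.4
tool_pos: [0.4064, -0.2038, 0.2325]
orientation: [76.1, 89.8, -104.1]
force: [1.3, -0.2, -2.8]
opening: 0.0416
```

Request:
servo_tool([
  [[-1, 0, 0], [0, -4, -0.5], 3],
  [[-2, 0, 0], [0, -8, -1], 3],
  [[-3, 0, 0], [0, -12, -1.5], 3],
  [[-3, 0, 0], [0, -16.5, -2], 3],
  [[-3, 0, 0], [0, -20.5, -2.4], 3],
])

```text
clock: 33.9
tool_pos: [0.43, 0.0027, 0.2316]
orientation: [56.8, 89.8, -120.3]
force: [0.4, -0.4, -2.2]
opening: 0.0414
```

Request:
servo_tool([
  [[-1, 0, 0], [0, -4, -1.2], 3],
  [[-2, 0, 0], [0, -8, -2.4], 3],
  [[-3, 0, 0], [0, -12, -3.6], 3],
  [[-3, 0, 0], [0, -16, -4.8], 3],
  [[-3, 0, 0], [0, -19.7, -6], 3],
])

```text
clock: 34.4
tool_pos: [0.4796, 0.2041, 0.2305]
orientation: [41.1, 89.8, -133.1]
force: [0.5, -0.0, -2.4]
opening: 0.0414
```

Run:
```python
from corks import *
plan(((.518,.317,.16),7)); corks()
```

```text
at [0.4796 0.2041 0.2305] jaw -174.1 F [ 0.5 -0.  -2.4] open 0.0414 t 34.4 q [ 45.   6. -18.   0. -66. -39.]
  turn [-1.1  0.2 -0.1] shift [  7.01 -10.86  -5.  ] rows>= 3
top [231, 140, 24, 25, 518] -> [0.607 0.019 0.092]
side [204, 169, 12, 19, 193] -> [0.675 0.006 0.075]
side [223, 173, 15, 35, 262] -> [0.585 0.01  0.075]
side [144, 255, 19, 22, 305] -> [0.515 0.391 0.075]
```

Request:
servo_tool([
  [[-0.5, 0, 0], [1, -3.6, -1.7], 3],
  [[-1, 0, 0], [3, -7.3, -3.4], 3],
  [[-1, 0, 0], [5, -10.9, -5], 3],
  [[-1, 0, 0], [7, -10.9, -5], 3],
  [[-1, 0, 0], [7, -10.9, -5], 3],
])

```text
clock: 35.0
tool_pos: [0.5166, 0.3181, 0.1551]
orientation: [36.4, 89.3, -136.6]
force: [0.7, -1.0, -1.7]
opening: 0.0411
```

Request:
servo_tool([
  [[0, 0, 0], [0, 0, 0], 3],
  [[0, 0, 0], [0, 0, 0], 3],
  [[0, 0, 0], [0, 0, 0], 3],
])

```text
clock: 35.3
tool_pos: [0.517, 0.3178, 0.1565]
orientation: [36.1, 89.4, -136.9]
force: [0.5, 0.5, -1.5]
opening: 0.0417
```

Run:
```python
from h import *
plan(((.518,.317,.07),7))
```

```text
at [0.517  0.3178 0.1565] jaw -173.0 F [ 0.5  0.5 -1.5] open 0.0417 t 35.3 q [ 50.  18. -13.  -0. -60. -43.]
  turn [-0.   0.5 -0.4] shift [ 8.64  0.04 -0.17] rows>= 2
```

Request:
servo_tool([
  [[0, 0.5, -0.4], [2, 0, -0.1], 3],
  [[0, 0.5, -0.4], [4, 0, -0.1], 3],
  [[0, 0.5, -0.4], [6, 0, -0.1], 3],
  [[0, 0.5, -0.4], [8, 0, -0.1], 3],
  [[0, 0.5, -0.4], [8.5, 0, -0.1], 3],
])

```text
clock: 35.8
tool_pos: [0.5166, 0.3163, 0.0705]
orientation: [2.2, 89.9, -170.8]
force: [-0.6, 0.1, -3.3]
opening: 0.0416
```

Request:
servo_tool([
  [[0, 0, 0], [0.2, 0, 0], 3],
  [[0, 0, 0], [0.4, 0, 0], 3],
  [[0, 0, 0], [0.4, 0, 0], 3],
  [[0, 0, 0], [0.4, 0, 0], 3],
])

```text
clock: 36.2
tool_pos: [0.517, 0.3167, 0.0674]
orientation: [-87.3, 90.0, 99.7]
force: [-0.2, 0.5, -2.4]
opening: 0.0417
```

Seat expected at z≈0.065.

Request:
servo_tool([
  [[0, 0, 0], [0.1, 0, 0], 3],
  [[0, 0, 0], [0.2, 0, 0], 3],
  [[0, 0, 0], [0.25, 0, 0], 3],
  [[0, 0, 0], [0.25, 0, 0], 3],
])

```text
clock: 36.6
tool_pos: [0.5173, 0.3168, 0.0655]
orientation: [-122.2, 89.9, 64.8]
force: [-0.1, -1.1, 3.4]
opening: 0.0416
```

Request:
servo_tool([
  [[0, 0, 0], [0, 0, 0], 4.5],
  [[0, 0, 0], [0, 0, 0], 5],
  [[0, 0, 0], [0, 0, 0], 6],
  [[0, 0, 0], [0, 0, 0], 7],
  [[0, 0, 0], [0, 0, 0], 7],
])

```text
clock: 37.1
tool_pos: [0.5173, 0.3168, 0.0654]
orientation: [-120.1, 89.9, 66.8]
force: [-0.3, 0.4, 0.6]
opening: 0.067
```

Request:
servo_tool([
  [[0, 0, 0], [-2, 0, 0], 7],
  [[0, 0, 0], [-5, 0, 0], 7],
  [[0, 0, 0], [-9, 0, 0], 7],
  [[0, 0, 0], [-14, 0, 0], 7],
  [[0, 0, 0], [-16, 0, 0], 7],
])

```text
clock: 37.6
tool_pos: [0.5188, 0.3176, 0.2307]
orientation: [-146.0, 89.6, 40.9]
force: [0.5, 1.4, 0.3]
opening: 0.0699
```

Request:
servo_tool([
  [[0, 0, 0], [0, 4, 2], 6],
  [[0, 0, 0], [0, 8, 4], 6],
  [[0, 0, 0], [0, 12, 5], 6],
  [[0, 0, 0], [0, 16, 6], 6],
  [[0, 0, 0], [0, 20, 7], 6],
])

```text
clock: 38.1
tool_pos: [0.473, 0.1092, 0.2297]
orientation: [-146.3, 89.5, 40.7]
force: [-0.0, 0.2, 0.2]
opening: 0.0604
```

Run:
```python
from h import *
plan(((.449,-.11,.17),0))
t=snap('top','t10');s=snap('side','s10')
a=cv2.resize(t['image'][160:260,90:410],None,fx=2.5,fy=2.5,interpolation=2)
b=cv2.resize(s['image'][130:310,110:350],None,fx=1.94,fy=1.94,interpolation=2);j=cv2.resize(s['image'][145:225,260:330],None,fx=4.36,fy=4.36,interpolation=2)
c=np.zeros((600,800,3),np.uint8);c[:250]=a;c[250:250+b.shape[0],:b.shape[1]]=b[:350];c[250:250+j.shape[0],480:480+j.shape[1]]=j[:350]; cv2.imwrite('pics/v9.png',c[:,:,::-1])
```

```text
at [0.473  0.1092 0.2297] jaw -173.0 F [-0.   0.2  0.2] open 0.0604 t 38.1 q [ 36.   2. -22.  -0. -65. -29.]
  turn [ 7.  -0.4  0.3] shift [ 5.83 21.49  5.1 ] rows>= 5
```

View pics/v9.png

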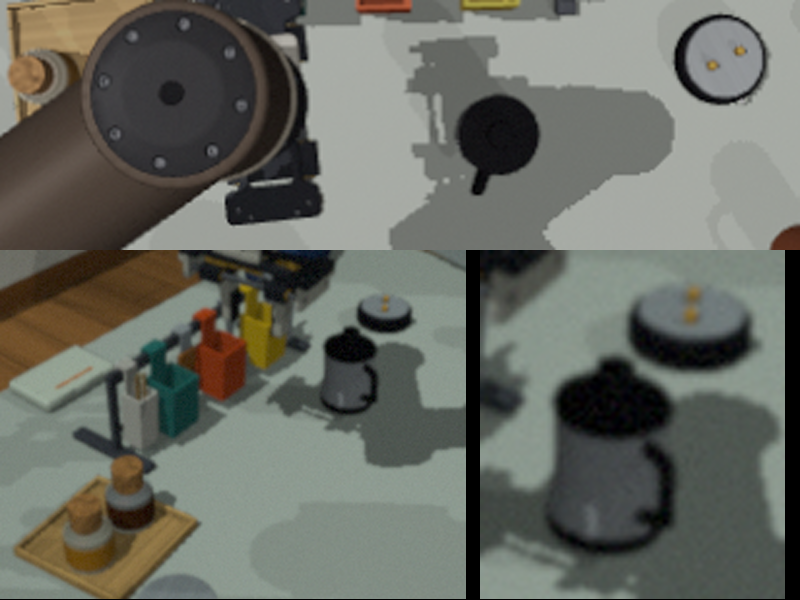

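Both jars stand in the tray and the caddies still hang. For the jug I need accurate pegs, lid centre and handle direction: masks, no picture needed.

```bash
cat > jug.py <<'E'
from h import *
def pegs():
    out={}
    for n,b in (('top',(360,165,400,200)),('side',(290,145,325,175))):
        im=snap(n); x0,y0,x1,y1=b
        c=im['image'][y0:y1,x0:x1].astype(float); w=np.clip((c[:,:,0]-c[:,:,2])-30,0,None)
        k,l,st,ce=cv2.connectedComponentsWithStats((w>0).astype(np.uint8))
        P=[]
        for i in range(1,k):
            if st[i,4]>=4:
                yy,xx=np.where(l==i); q=w[yy,xx]; P.append((x0+(xx*q).sum()/q.sum(),y0+(yy*q).sum()/q.sum(),st[i,4]))
        out[n]=(im,P); print(n,np.round(P,2).tolist())
    return out
def blk(im,b,v=45):
    x0,y0,x1,y1=b; g=im['image'][y0:y1,x0:x1].max(2); g=cv2.resize(g,None,fx=4,fy=4,interpolation=cv2.INTER_CUBIC)
    m=(g<v).astype(np.uint8); k,l,st,_=cv2.connectedComponentsWithStats(m); i=1+np.argmax(st[1:,4]); return (l==i).astype(np.uint8),(x0,y0)
def px(q,o): return (np.asarray(q,float)+.5)/4-.5+np.array(o)
E
python3 - <<'E'
from jug import *
o=pegs(); t=o['top'][0]; s=o['side'][0]
A=sorted(o['top'][1],key=lambda p:p[0]);B=sorted(o['side'][1],key=lambda p:-p[1])
for a,b in zip(A,B):
    print('peg tri',[np.round(v,4) for v in tri(t,[a[:2]],s,[b[:2]])],'top',plane(t,[a[:2]],.042)[0].round(4),'side',plane(s,[b[:2]],.042)[0].round(4))
for v in (35,45,55):
    m,of=blk(t,(262,190,315,245),v)
    er=cv2.morphologyEx(m,cv2.MORPH_OPEN,cv2.getStructuringElement(2,(61,61)))
    (cx,cy),r=cv2.minEnclosingCircle(np.argwhere(er)[:,::-1].astype(np.float32))
    cm=np.argwhere(er)[:,::-1].mean(0); c=plane(t,[px(cm,of)],.105)[0]
    h=np.argwhere(m&(1-cv2.dilate(er,np.ones((9,9)))))[:,::-1]; hp=plane(t,px(h,of),.08); d=hp-c
    far=d[np.linalg.norm(d[:,:2],axis=1)>.048]; mm=far.mean(0)
    print(v,'lid',c.round(4),'r',(r/4).round(1),'handle ang',np.degrees(np.arctan2(mm[1],mm[0])).round(1),'reach',np.linalg.norm(far[:,:2],axis=1).max().round(4),len(far))
E
```

```text
top [[385.54, 179.91, 13.0], [374.49, 185.73, 13.0]]
side [[308.12, 157.4, 18.0]]
peg tri [array([ 0.5279, -0.3476,  0.0494]), np.float64(0.0012)] top [ 0.5289 -0.3494  0.042 ] side [ 0.5339 -0.3597  0.042 ]Traceback (most recent call last):
  File "<stdin>", line 13, in <module>
AttributeError: 'float' object has no attribute 'round'
```

Run:
```python
from jug import *
o=pegs(); t=o['top'][0]; s=o['side'][0]
P=plane(t,[p[:2] for p in o['top'][1]],.041); print(P.round(4),'mid',P.mean(0).round(4),'sep',np.linalg.norm(P[0]-P[1]).round(4),'dir',np.degrees(np.arctan2(*(P[1]-P[0])[[1,0]])).round(1))
mt=np.mean([p[:2] for p in o['top'][1]],0); print('mid side',plane(s,[o['side'][1][0][:2]],.041)[0].round(4),'tri',tri(t,[mt],s,[o['side'][1][0][:2]]))
m,of=blk(t,(350,155,410,215),75)
cnt=max(cv2.findContours(m,0,1)[0],key=cv2.contourArea); e=cv2.fitEllipse(cv2.convexHull(cnt)); print('base ellipse',plane(t,[px(e[0],of)],.02)[0].round(4),np.round(e[1],1))
for v in (35,45,55):
    m,of=blk(t,(262,190,315,245),v)
    er=cv2.morphologyEx(m,cv2.MORPH_OPEN,cv2.getStructuringElement(2,(61,61)))
    cm=np.argwhere(er)[:,::-1].mean(0); c=plane(t,[px(cm,of)],.105)[0]
    h=np.argwhere(m&(1-cv2.dilate(er,np.ones((9,9),np.uint8))))[:,::-1]; hp=plane(t,px(h,of),.08); d=hp-c
    far=d[np.linalg.norm(d[:,:2],axis=1)>.048]; mm=far.mean(0)
    print(v,'lid',c.round(4),'area r',np.sqrt(er.sum()/np.pi)/4,'handle ang',np.degrees(np.arctan2(mm[1],mm[0])).round(1),'reach',np.linalg.norm(far[:,:2],axis=1).max().round(4),len(far))
```

```text
top [[385.53, 179.91, 13.0], [374.47, 185.73, 13.0]]
side [[308.48, 154.56, 8.0], [307.83, 159.42, 9.0]]
[[ 0.5459 -0.3814  0.041 ]
 [ 0.529  -0.3497  0.041 ]] mid [ 0.5374 -0.3655  0.041 ] sep 0.0359 dir 118.1
mid side [ 0.5448 -0.3801  0.041 ] tri (array([ 0.5360366 , -0.3626723 ,  0.05152939]), np.float64(0.001480981983495027))
base ellipse [ 0.5373 -0.3653  0.02  ] [143.6 147.7]
35 lid [ 0.4482 -0.1049  0.105 ] area r 15.558748935655874 handle ang 161.7 reach 0.0668 469
45 lid [ 0.4483 -0.1048  0.105 ] area r 15.804233256151443 handle ang 161.9 reach 0.0674 521
55 lid [ 0.4484 -0.1046  0.105 ] area r 16.01183059344424 handle ang 162.1 reach 0.0678 562
```

Run:
```python
from jug import *
plan(((.4487,-.107,.17),0),((.4487,-.107,.108),0))
s=snap('side')
m,of=blk(s,(268,145,325,225),60); yy,xx=np.where(m); 
top=px([[xx[yy<yy.min()+12].mean(),yy.min()+6]],of); print('knob top side',top,plane(s,top,.132))
```

```text
at [0.4739 0.1111 0.2296] jaw -173.0 F [-0.2  0.1  0.6] open 0.0597 t 38.4 q [ 36.   2. -22.  -0. -65. -29.]
  turn [ 7.  -0.4  0.3] shift [ 5.83 21.37  5.19] rows>= 5
  turn [0. 0. 0.] shift [ 6.2  0.  -0. ] rows>= 2
knob top side [[290.47063758 170.875     ]] [[ 0.45260601 -0.11200544  0.132     ]]
```

Request:
servo_tool([
  [[2, 0, 0], [1, 4.3, 1], 6],
  [[4, 0, 0], [2, 8.6, 2], 6],
  [[6, -0.2, 0], [3, 12.9, 3], 6],
  [[7, -0.4, 0.3], [4, 17.2, 4], 6],
  [[7, -0.4, 0.3], [5.5, 21.4, 5.2], 6],
])

```text
clock: 38.95
tool_pos: [0.4495, -0.1078, 0.1732]
orientation: [116.6, 89.9, -63.3]
force: [1.1, 0.2, 0.1]
opening: 0.06
```

Request:
servo_tool([
  [[0, 0, 0], [0, 0, 0], 6],
  [[0, 0, 0], [0, 0, 0], 6],
  [[0, 0, 0], [0, 0, 0], 6],
])

```text
clock: 39.25
tool_pos: [0.4503, -0.107, 0.1734]
orientation: [128.1, 89.9, -51.7]
force: [-0.1, 0.3, 0.9]
opening: 0.0601
```

Run:
```python
from h import *
plan(((.4487,-.107,.108),0))
s=snap('side'); b=cv2.resize(s['image'][110:220,240:350],None,fx=5,fy=5,interpolation=2); cv2.imwrite('pics/v10.png',b[:,:,::-1])
```

```text
at [ 0.4503 -0.107   0.1734] jaw -179.9 F [-0.1  0.3  0.9] open 0.0601 t 39.2 q [ 11.   3. -30.   0. -58. -11.]
  turn [ 0.1 -0.  -0.1] shift [ 6.54 -0.01  0.16] rows>= 2
```

View pics/v10.png

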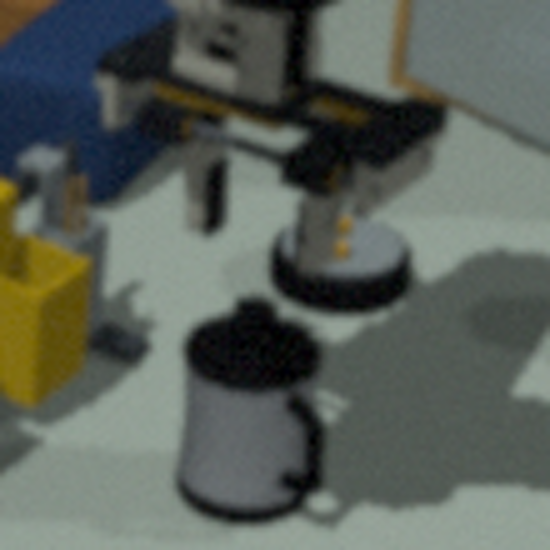

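The fingers are above the knob (255,315), one either side and centred. Down and close for the first centring pinch.

Request:
servo_tool([
  [[0, 0, 0], [1.5, 0, 0.1], 6],
  [[0, 0, 0], [3, 0, 0.1], 6],
  [[0, 0, 0], [4.5, 0, 0.1], 6],
  [[0, 0, 0], [6, 0, 0.1], 6],
  [[0, 0, 0], [6.4, 0, 0.1], 6],
])

```text
clock: 39.8
tool_pos: [0.4491, -0.1056, 0.1085]
orientation: [51.7, 89.9, -128.0]
force: [-1.1, -0.5, -0.9]
opening: 0.0598
```

Request:
servo_tool([
  [[0, 0, 0], [0, 0, 0], 5],
  [[0, 0, 0], [0, 0, 0], 4],
  [[0, 0, 0], [0, 0, 0], 2.6],
  [[0, 0, 0], [0, 0, 0], 2.6],
  [[0, 0, 0], [0, 0, 0], 2.6],
])

```text
clock: 40.3
tool_pos: [0.4493, -0.1056, 0.1089]
orientation: [94.5, 90.0, -85.2]
force: [-0.7, -0.2, 0.8]
opening: 0.0276
```

Request:
servo_tool([
  [[0, 0, 0], [0, 0, 0], 4],
  [[0, 0, 0], [0, 0, 0], 6],
  [[0, 0, 0], [-0.5, 0, 0], 6],
  [[8, 0, 0], [-1, 0, 0], 6],
  [[16, 0, 0], [-1, 0, 0], 6],
])

```text
clock: 40.8
tool_pos: [0.4498, -0.1056, 0.1199]
orientation: [168.6, 89.9, -27.4]
force: [0.3, -0.4, 0.3]
opening: 0.0583
```

Request:
servo_tool([
  [[8, 0, 0], [0, 0, 0], 6],
  [[16, 0, 0], [0, 0, 0], 6],
  [[24, 0, 0], [0, 0, 0], 6],
  [[32, 0, 0], [0, 0, 0], 6],
  [[40, 0, 0], [0, 0, 0], 6],
])

```text
clock: 41.3
tool_pos: [0.45, -0.1056, 0.1203]
orientation: [-146.1, 89.9, -22.5]
force: [0.1, -0.2, -0.0]
opening: 0.0598
```

Request:
servo_tool([
  [[8, 0, 0], [0, 0, 0], 6],
  [[16, 0, 0], [0, 0, 0], 6],
  [[24, 0, 0], [0, 0, 0], 6],
  [[32, 0, 0], [0, 0, 0], 6],
  [[34, 0, 0], [0, 0, 0], 6],
])

```text
clock: 41.8
tool_pos: [0.4501, -0.1057, 0.1206]
orientation: [-108.9, 89.9, -19.5]
force: [0.1, 0.5, 0.2]
opening: 0.0601
```

Request:
servo_tool([
  [[0, 0, 0], [0, 0, 0], 6],
  [[0, 0, 0], [0, 0, 0], 6],
])

```text
clock: 42.0
tool_pos: [0.4502, -0.1057, 0.1209]
orientation: [-105.8, 89.9, -16.3]
force: [0.1, -1.0, 0.1]
opening: 0.0602
```

Run:
```python
from h import *
plan(((.4493,-.1056,.108),-90))
```

```text
at [ 0.4502 -0.1057  0.1209] jaw 89.4 F [ 0.1 -1.   0.1] open 0.0602 t 42.0 q [  11.    6.  -34.    0.  -50. -102.]
  turn [-0.6 -0.   0.1] shift [1.29 0.1  0.01] rows>= 1
```

Request:
servo_tool([
  [[-0.6, 0, 0], [0.6, 0.1, 0], 6],
  [[-0.6, 0, 0], [1.2, 0.1, 0], 6],
  [[-0.6, 0, 0], [1.2, 0.1, 0], 6],
  [[-0.6, 0, 0], [1.2, 0.1, 0], 5],
  [[-0.6, 0, 0], [1.2, 0.1, 0], 4],
])

```text
clock: 42.5
tool_pos: [0.4493, -0.1057, 0.1089]
orientation: [-110.0, 89.9, -19.9]
force: [-0.7, -0.4, 0.4]
opening: 0.0495
```

Request:
servo_tool([
  [[0, 0, 0], [0, 0, 0], 3],
  [[0, 0, 0], [0, 0, 0], 2.4],
  [[0, 0, 0], [0, 0, 0], 2],
  [[0, 0, 0], [0, 0, 0], 2],
  [[0, 0, 0], [0, 0, 0], 2],
])

```text
clock: 43.0
tool_pos: [0.4494, -0.1058, 0.109]
orientation: [-109.0, 89.9, -18.9]
force: [-0.3, -1.0, -0.3]
opening: 0.027
```

Run:
```python
from jug import *
plan(((.449,-.1056,.2),-90))
t=snap('top','t11'); s=snap('side','s11')
a=cv2.resize(t['image'][185:245,255:325],None,fx=6,fy=6,interpolation=2); cv2.imwrite('pics/v11.png',cv2.convertScaleAbs(a,alpha=1.6)[:,:,::-1])
```

```text
at [ 0.4494 -0.1058  0.109 ] jaw 90.0 F [-0.3 -1.  -0.3] open 0.027 t 43.0 q [  11.    7.  -35.    0.  -48. -101.]
  turn [ 0.  -0.   0.1] shift [-9.1   0.02  0.01] rows>= 2
```

View pics/v11.png

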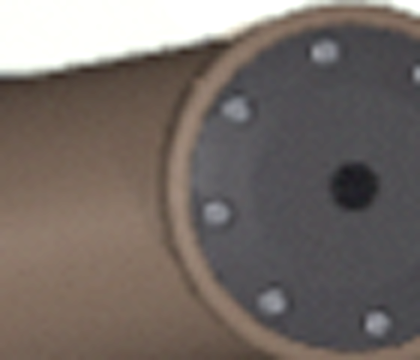

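The top view is covered by the wrist, as expected. The jug is now pinched and centred both ways on the TCP at (0.4494, -0.1058). Lift, turn +46°, and carry over the base.

Run:
```python
from h import *
plan(((.4494,-.1058,.19),-90),((.493,-.235,.19),-67),((.537,-.365,.19),-43.8))
```

```text
at [ 0.4495 -0.1058  0.109 ] jaw 90.0 F [0.  0.4 0.3] open 0.0271 t 43.1 q [  11.    7.  -35.    0.  -48. -101.]
  turn [ 0.  -0.   0.1] shift [-8.1  -0.01 -0.01] rows>= 2
  turn [-23.  -0.  -0.] shift [  0.    -4.36 -12.92] rows>= 3
  turn [-23.2   0.    0. ] shift [  0.     1.03 -13.69] rows>= 3
```

Request:
servo_tool([
  [[0, 0, 0], [-1, 0, 0], 2],
  [[0, 0, 0], [-3, 0, 0], 2],
  [[0, 0, 0], [-5, 0, 0], 2],
  [[0, 0, 0], [-7, 0, 0], 2],
  [[0, 0, 0], [-8, 0, 0], 2],
])

```text
clock: 43.6
tool_pos: [0.4497, -0.1056, 0.1909]
orientation: [-96.6, 89.7, -6.6]
force: [0.2, 0.0, -2.4]
opening: 0.0274
```

Request:
servo_tool([
  [[-4, 0, 0], [0, -0.8, -2.5], 2],
  [[-9, 0, 0], [0, -1.7, -5], 2],
  [[-14, 0, 0], [0, -2.6, -7.5], 2],
  [[-19, 0, 0], [0, -3.5, -10.3], 2],
  [[-23, 0, 0], [0, -4.3, -12.9], 2],
])

```text
clock: 44.1
tool_pos: [0.4927, -0.2355, 0.1908]
orientation: [-113.3, 89.8, -0.0]
force: [0.3, 0.5, -2.2]
opening: 0.0271
```

Request:
servo_tool([
  [[-4, 0, 0], [0, 0.2, -2.6], 2],
  [[-9, 0, 0], [0, 0.4, -5.3], 2],
  [[-14, 0, 0], [0, 0.6, -8], 2],
  [[-19, 0, 0], [0, 0.8, -10.8], 2],
  [[-23, 0, 0], [0, 1, -13.6], 2],
])

```text
clock: 44.6
tool_pos: [0.5371, -0.3652, 0.1902]
orientation: [-115.1, 89.9, 21.4]
force: [0.5, -0.2, -2.5]
opening: 0.0274
```

Request:
servo_tool([
  [[0, 0, 0], [0, 0, 0], 2],
  [[0, 0, 0], [0, 0, 0], 2],
  [[0, 0, 0], [0, 0, 0], 2],
])

```text
clock: 44.9
tool_pos: [0.5365, -0.3645, 0.1897]
orientation: [-81.3, 89.9, 55.1]
force: [-0.3, 1.4, -2.8]
opening: 0.0277
```

Run:
```python
from h import *
plan(((.537,-.365,.16),-43.8))
s=snap('side','s12'); a=cv2.resize(s['image'][90:200,260:380],None,fx=5,fy=5,interpolation=2); cv2.imwrite('pics/v12.png',cv2.convertScaleAbs(a,alpha=1.3)[:,:,::-1])
```

```text
at [ 0.5365 -0.3645  0.1897] jaw 136.4 F [-0.3  1.4 -2.8] open 0.0277 t 44.9 q [-17.  19.  -6.  -0. -65. -26.]
  turn [0.2 0.  0.1] shift [ 2.97  0.01 -0.07] rows>= 1
```

View pics/v12.png

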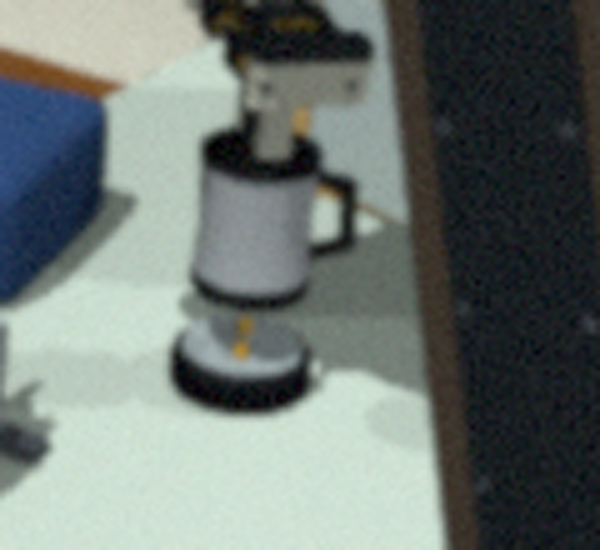

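The jug hovers over the base, handle to the right at (355,215); the pegs show at (243,335). I'll check axis and handle against the calibration.

Run:
```python
from h import *
s=ctrl.snapshot('side'); C=lambda P:((proj(s,P)-[260,90]+.5)*5-.5).round(1)
ax=np.array([.5365,-.3645])
u=np.radians(208.3)
for nm,c,z,r in (('jugmid',ax,.13,.042),('base',np.array([.537,-.365]),.015,.05)):
    a=np.linspace(0,2*np.pi,181); p=C(np.c_[c[0]+r*np.cos(a),c[1]+r*np.sin(a),0*a+z]); print(nm,'left/right px',p[:,0].min(),p[:,0].max(),'row',p[:,1].mean())
for da in(-6,-3,0,3,6):
    v=u+np.radians(da); print(da,'handle tip',C([[ax[0]+.071*np.cos(v),ax[1]+.071*np.sin(v),z] for z in(.12,.16)]).tolist())
# rows 175-260: dark handle right edge
g=cv2.resize(s['image'][90:200,260:380],None,fx=5,fy=5,interpolation=2).max(2)
for r in (205,215,225,235): 
    row=g[r]; d=np.where(row[300:380]<70)[0]+300; print(r,'dark cols',d.min() if len(d) else None,d.max() if len(d) else None)
for r in (220,235,250): print(r,row.shape, np.where(np.abs(np.diff(g[r,170:345].astype(int)))>9)[0]+170)
b=np.where(g[375,140:340]<60)[0]+140; print('base dark',b.min(),b.max())
```

```text
jugmid left/right px 193.3 314.1 row 225.18232044198896
base left/right px 170.5 309.0 row 367.81049723756905
-6 handle tip [[353.6, 252.1], [359.9, 199.9]]
-3 handle tip [[354.1, 249.7], [360.5, 197.6]]
0 handle tip [[354.4, 247.3], [360.7, 195.3]]
3 handle tip [[354.3, 244.9], [360.6, 193.0]]
6 handle tip [[354.0, 242.5], [360.3, 190.7]]
205 dark cols 342 356
215 dark cols 342 353
225 dark cols 342 352
235 dark cols 340 355
220 (600,) [336 337 338 339 340 341 342 343]
235 (600,) [337 341]
250 (600,) []
base dark 173 307
```

It all agrees within about 1 mm. Lower to just above the pegs, then step down with the force.

Request:
servo_tool([
  [[0.2, 0, 0], [0.8, 0, -0.05], 2],
  [[0.2, 0, 0], [1.6, 0, -0.05], 2],
  [[0.2, 0, 0], [2.4, 0, -0.05], 2],
  [[0.2, 0, 0], [3.3, 0, -0.05], 2],
  [[0.2, 0, 0], [3.3, 0, -0.05], 2],
])

```text
clock: 45.5
tool_pos: [0.5363, -0.3641, 0.1552]
orientation: [-32.4, 89.9, 103.9]
force: [0.4, 0.7, -3.2]
opening: 0.0274
```

Request:
servo_tool([
  [[0, 0, 0], [0.15, 0, 0], 2],
  [[0, 0, 0], [0.3, 0, 0], 2],
  [[0, 0, 0], [0.45, 0, 0], 2],
  [[0, 0, 0], [0.6, 0, 0], 2],
  [[0, 0, 0], [0.75, 0, 0], 2],
])

```text
clock: 46.0
tool_pos: [0.5369, -0.3645, 0.1482]
orientation: [-69.5, 89.9, 66.7]
force: [-0.4, -2.2, -0.6]
opening: 0.0273
```

Request:
servo_tool([
  [[0, 0, 0], [0.1, 0, 0], 2],
  [[0, 0, 0], [0.2, 0, 0], 2],
  [[0, 0, 0], [0.3, 0, 0], 2],
  [[0, 0, 0], [0.3, 0, 0], 2],
])

```text
clock: 46.4
tool_pos: [0.5372, -0.3648, 0.1454]
orientation: [-97.9, 89.9, 38.4]
force: [1.8, -1.5, -2.2]
opening: 0.0274
```

Going in: z is past the 0.1515 first-contact height with little force. Continue to the seat at ≈0.139.

Request:
servo_tool([
  [[0, 0, 0], [0.15, 0, 0], 2],
  [[0, 0, 0], [0.3, 0, 0], 2],
  [[0, 0, 0], [0.4, 0, 0], 2],
  [[0, 0, 0], [0.4, 0, 0], 2],
])

```text
clock: 46.8
tool_pos: [0.5373, -0.3648, 0.1412]
orientation: [-100.0, 89.9, 36.3]
force: [1.4, -2.5, -2.9]
opening: 0.0276
```

Request:
servo_tool([
  [[0, 0, 0], [0.1, 0, 0], 2],
  [[0, 0, 0], [0.2, 0, 0], 2],
  [[0, 0, 0], [0.3, 0, 0], 2],
  [[0, 0, 0], [0.3, 0, 0], 2],
])

```text
clock: 47.2
tool_pos: [0.5374, -0.3653, 0.1391]
orientation: [-134.9, 89.9, 1.4]
force: [-0.6, -3.6, 4.8]
opening: 0.0274
```

Seated at z=0.139 with an upward contact force. Release, retreat, and take the final check.

Request:
servo_tool([
  [[0, 0, 0], [0.1, 0, 0], 2],
  [[0, 0, 0], [0.1, 0, 0], 3.5],
  [[0, 0, 0], [0.1, 0, 0], 5],
  [[0, 0, 0], [0, 0, 0], 6],
  [[0, 0, 0], [0, 0, 0], 6],
])

```text
clock: 47.7
tool_pos: [0.5373, -0.365, 0.1388]
orientation: [-119.3, 89.9, 17.0]
force: [0.0, 0.0, -0.6]
opening: 0.0531
```

Request:
servo_tool([
  [[0, 0, 0], [-2, 0, 0], 6],
  [[0, 0, 0], [-5, 0, 0], 6],
  [[0, 0, 0], [-9, 0, 0], 6],
  [[0, 0, 0], [-12, 0, 0], 6],
  [[0, 0, 0], [-12, 0, 0], 6],
])

```text
clock: 48.2
tool_pos: [0.5389, -0.3662, 0.2642]
orientation: [-156.6, 89.5, -20.3]
force: [-0.0, -0.8, -0.1]
opening: 0.0599
```

Run:
```python
from h import *
plan(((.36,-.5,.27),-60))
```

```text
at [ 0.5389 -0.3662  0.2642] jaw 136.3 F [-0.  -0.8 -0.1] open 0.0599 t 48.2 q [-17.  17.   0.   0. -73. -27.]
  turn [16.3 -0.5  0.3] shift [-0.69 22.03  3.69] rows>= 5
```

Request:
servo_tool([
  [[3, 0, 0], [-0.2, 4.4, 0.7], 6],
  [[6, 0, 0], [-0.4, 8.8, 1.4], 6],
  [[9, 0, 0], [-0.6, 13.2, 2.2], 6],
  [[12, 0, 0], [-0.7, 17.6, 3], 6],
  [[16, 0, 0], [-0.7, 22, 3.7], 6],
])

```text
clock: 48.7
tool_pos: [0.3587, -0.5002, 0.27]
orientation: [-139.0, 89.5, -18.8]
force: [0.2, -0.5, 0.4]
opening: 0.0598
```

Request:
servo_tool([
  [[0, 0, 0], [0, 4, 0], 6],
  [[0, 0, 0], [0, 8, 0], 6],
  [[0, 0, 0], [0, 12, 0], 6],
  [[0, 0, 0], [0, 12, 0], 6],
])

```text
clock: 49.1
tool_pos: [0.2512, -0.5619, 0.2686]
orientation: [-135.9, 89.5, -15.9]
force: [0.2, -0.3, -0.5]
opening: 0.06
```

Run:
```python
from corks import *
t=snap('top','t13');s=snap('side','s13')
a=cv2.resize(t['image'][112:232,90:410],None,fx=2.5,fy=2.5,interpolation=2)
b=cv2.resize(s['image'][120:305,110:350],None,fx=1.62,fy=1.62,interpolation=2);j=cv2.resize(s['image'][115:190,270:350],None,fx=4,fy=4,interpolation=2)
c=np.zeros((600,800,3),np.uint8);c[:300]=a;c[300:300+len(b),:b.shape[1]]=b[:300];c[300:300+len(j),440:440+j.shape[1]]=j[:300]; cv2.imwrite('pics/v13.png',cv2.convertScaleAbs(c,alpha=1.2)[:,:,::-1])
```

```text
(no output)
```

View pics/v13.png

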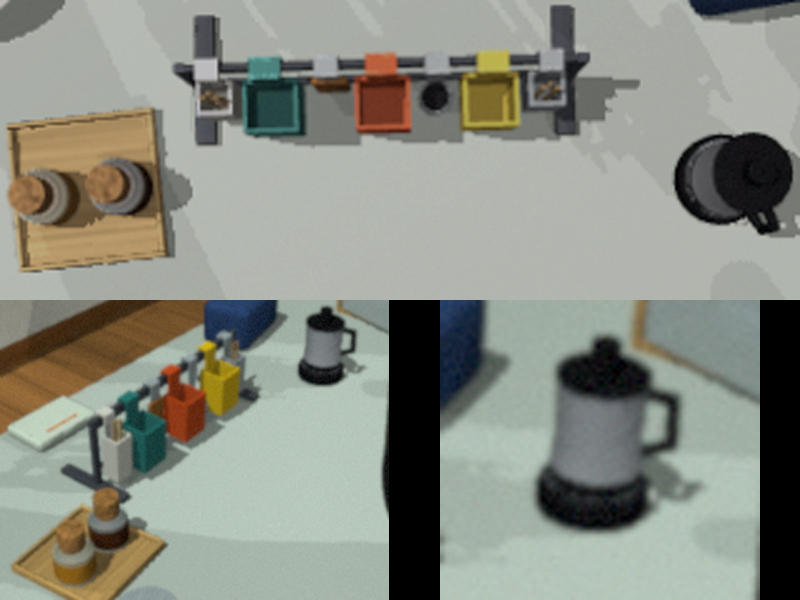

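Final view: all three caddies hang, and the rail items' crowns sit at the same columns as at the start (206, 326, 436, 551). Both jars are upright in the tray and the jug is upright on its base. A knob-height check (should be ≈0.164), then I hand in.

Run:
```python
from h import *
t=ctrl.snapshot('top');s=ctrl.snapshot('side')
p,e=tri(t,[[90+763.5/2.5-.5,112+170.5/2.5-.5]],s,[[270+607.5/4-110-.5,115+(346.5-300)/4-.5]]); print(p.round(4),e)
if abs(p[2]-.164)<.006: ctrl.close_job(); print('closed')
```

```text
[ 0.5371 -0.3669  0.1614] 0.0003465841632885085
the job is handed in; nothing more can be done
closed
```

The job is done and handed in at about 49 s of robot time. In order, I hung the yellow, red and teal caddies in the three gaps, stood both jars present (amber and cocoa) on the tray, and seated the frother jug on its base. The third jar (white sugar) was not there.

**Rail:** in the final pictures all three caddies hang. The four rail items show at the same pixel columns as at the start.

**Jars:** both stand upright inside the tray rim.

**Jug:** it went over the pegs with under about 5 N of force change. The gripper reached 0.139 m, where I had worked out the jug would be fully seated. The knob's top measured 0.161 m against 0.164 m expected. That is within the picking error; an unseated jug would stand about 12 mm higher.

**Disagreements:**
- The side and top cameras differed by about 2–3 mm on the base centre. I used a value near the top view's, and it fitted.
- An early pick of the knob was about 5 mm off the lid's centre. Pinching the knob twice, at right angles, settled that.
- My automatic cork finder mixed up cork and tray colours in a few frames, so I judged the jars' final places by eye.
- I viewed 18 pictures, four over the budget of 14 and past the one or two extra allowed.

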